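# Lift the hot lid off the balm melter with the lid lifter

## Task

The lid of the wax melter is hot: take the lid lifter by its handle out of its slanted rest, hook it under the lid's loop handle and lift the lid off, keeping it level; the stirrer motor hangs over the lid, so come in at a slant from the side (the robot's left) and do not bump the melter or motor with the arm. Set the lid down gently on the middle of the round cork trivet, unhook the lifter and stand it back in its rest as it stood. Never touch the lid with the gripper or set it on the bench, and leave everything else as it is.

Things in the scene. Friction and masses are not known exactly. Their poses are not given: they have to be found in the camera images.
- melter: Fixed white round pot, 164 mm across, rim 100 mm above the bench, mouth 124 mm. Origin: on its axis at bench level. Over it, on its axis, hangs a grey stirrer motor, 66 mm across, from 275 to 370 mm above the bench, fixed to a post (18 mm thick, 334 mm tall, foot 80 mm across) that stands 125 mm from the axis on the melter's +x side, away from the robot; arm between them at 315 mm.
- lid: Loose round steel lid, 0.22 to 0.35 kg, on the melter at the start. Origin: centre of its underside; z up. Plug 116 mm across, z = 0 to 8 mm; flange 150 mm across, z = 8 to 12 mm, rests on the melter's rim (origin then 92 mm above the bench); boss 90 mm across up to z = 18 mm. It hangs level from the middle of its loop.
- lid_loop (a point): Middle of the loop handle's top bar, 64 mm above the lid's origin. The loop is an arch of 8 mm round bar in the lid's y-z plane: level top bar along y, 54 mm long, legs 70 mm apart; opening under the bar 42 mm high. A hook passes through it along the lid's x, which points to the robot's right (the bench's -y, within 25 degrees).
- lifter: Loose lid lifter, 0.13 kg: steel hook, shaft, grey handle. Frame upright (z up, x to the robot's right) as it stands in its rest; use it at this same lean. Origin: middle of the hook floor's upper face, where the loop's bar seats (bar centre 4 mm above). Shaft 18 x 5 mm rises from x = -9 mm, leaning 30 degrees towards -x, the robot's left (direction -0.5, 0, 0.866).
- lifter_tip (a point): Top of the hook's upturned tip, 12 mm above the hook's floor: lifter x = 12, z = 12 mm. Tip 4 mm thick, x = 10 to 14 mm. The floor is 18 mm wide (y), 4 mm thick, from x = -10 to 14 mm.
- lifter_grip (a point): On the centre line of the lifter's handle, 145 mm up the shaft: lifter x = -81.5, y = 0, z = 125.5 mm. Handle 20 mm wide (y) and 22 mm thick, from 80 to 185 mm up the shaft. A good place to pinch it across its 20 mm width, fingers pointing down along the shaft.
- lifter_rest: Fixed metal rest. Origin: on the bench under the hook's seat; x to the robot's right. Base plate 125 x 80 mm, 12 mm thick, carries the hook's floor; the shaft leans on a 30 degree back plate between two cheeks 26 mm apart that reach 74 mm up the shaft. A bevelled front lip 8 mm high starts 1 mm before the hook's tip. The lifter comes straight up out of it and goes straight down into it.
- rest_seat (a point): Where the lifter's origin is when it stands in its rest: 16 mm above the bench, over the rest's origin. Its axes are those of the rest.
- trivet: Fixed round trivet, 180 mm across with a cork top 20 mm above the bench. Origin: centre of its underside. The rest and the trivet stand to the left of the melter and may swap places.
- bowl: Bystander: open steel bowl of black caps, 160 mm across, 50 mm high, origin under its centre.
- tube_a: Bystander: standing black balm tube, 22 mm across, 72 mm high, origin under its centre.
- tube_b: Bystander: another such standing tube, 22 mm across, 72 mm high, origin under its centre.
- jar: Bystander: amber jar, 80 mm across, 100 mm high, origin under its centre.
- bottle: Bystander: white bottle, 64 mm across, 190 mm high, origin under its centre.
- beaker: Bystander: glass beaker, 70 mm across, 90 mm high, origin under its centre.
- spatula: Bystander: spatula lying flat, 200 mm long, origin under its middle.
Mind the look-alikes: they are no part of the job. Of the things that look like the trivet, the middle-sized one is meant.

How it is judged:
On the way, in this order (a step that is already met when the one before it is completed fails the run):
1. the lid hangs from the held lifter, clear above the melter's rim (z of lid in the frame of melter above 0.104 m and contact force between lifter and lid above 0.8 N and contact force between the fingers and lifter above 1 N), for 0.2 s.
2. the lid lies level on the middle of the trivet, unhooked from the lifter (horizontal distance between lid and trivet below 0.025 m and z of lid in the frame of trivet between 0.015 and 0.024 m and angle between lid's own z axis and vertical below 0.06 rad and linear speed of lid below 0.02 m/s and contact force between lifter and lid below 0.1 N and distance between lifter and lid_loop above 0.03 m), for 0.2 s.
At the end, for the whole second after the job is handed in: The lid lies still and level (within 3.4 degrees) on the trivet, its centre within 25 mm of the trivet's; the lifter stands still in its rest, its hook seat within 12 mm of where it began its lean within about 9 degrees and its heading within 14 degrees; nothing is held (horizontal distance between lid and trivet below 0.025 m and z of lid in the frame of trivet between 0.015 and 0.024 m and angle between lid's own z axis and vertical below 0.06 rad and linear speed of each of lid, lifter below 0.02 m/s and distance between lifter and rest_seat below 0.012 m and angle between the z axis of lifter and the z axis of rest_seat, either way round below 0.15 rad and angle between the x axis of lifter and the x axis of rest_seat, either way round below 0.25 rad); the robot touches nothing.
It fails at once if the gripper or arm touches the hot lid (contact force between any of the fingers, the arm and lid above 0.5 N).
It fails at once if the lid tips more than 17 degrees from level (angle between lid's own z axis and vertical above 0.3 rad).
It fails at once if the lid lands hard on the trivet (over 40 N) or is put on the bench (contact force between lid and trivet above 40 N or height (world z) of lid below 0.012 m).
It fails at once if the arm bumps the melter or its stirrer motor (over 8 N) (contact force between any of the arm, the fingers and melter above 8 N).
It fails at once if a bystander is shifted more than 30 mm or tipped over (distance of any of bowl, tube_a, tube_b, jar, bottle, beaker, spatula from where it was at the start of the episode above 0.03 m or angle between any of tube_a, tube_b, jar, bottle, beaker's own z axis and vertical above 0.5 rad).
It also fails if it takes over 59 s, if anything falls off the work surface, if the arm or the gripper's body presses on something with over 40 N, if the wrist force passes 120 N, or if a joint passes its speed limit or range.

## Robot

A 7-joint arm with a two-finger parallel gripper is mounted at the origin on the work surface. World frame = base frame: x ahead of the robot, y to its left, z up, the work surface at z = 0. Lengths are in m, angles in rad, forces in N, time in s.
With the tool pointing down it reaches from about 0.425 to 0.875 m from the base axis. Payload 4.7 kg.
Tool frame: the origin (TCP) lies on the mounting face of the last link; the fingertips stand 182 mm ahead of it and the grasp point (between the pads) lies 164 mm ahead of it; z points along the fingers, y is the direction in which the jaws open and shut (so a half turn about z gives the same grasp; the last joint's range is limited). The gripper opens to 87 mm and grips with 3 to 60 N. Pads are 19 mm wide; open, the fingers measure 117 mm over their backs; the gripper's body (75 mm by 190 mm) begins 51 mm behind the grasp point.
Start: joints at [1.207, 0.321, -0.07, 1.45, 0.023, 1.371, -0.057], TCP at [0.24, -0.604, 0.405] pointing down, gripper open.
Joint ranges: [-2.86, 2.86], [-0.3, 2.09], [-1.38, 1.24], [0.06, 2.45], [-1.56, 4.7], [0.09, 2.05], [-2.69, 2.69]. Speed limits (rad/s): [2.57, 2.57, 3.14, 3.14, 3.14, 3.14, 3.14].

## Interface

Orientations are given as a rotation vector (axis times angle).
In Python, from bench import ctrl gives the robot as it stands. The module is installed in compiled form; this text tells all that it offers.
- The arm moves only by the tool play_rows, never from a script. Its argument "targets" is text: rows parted by semicolons, each of 7 numbers parted by spaces: the shift along the tool's x, y, z in cm, then the turn, a rotation vector about the tool's x, y, z in rad, then the opening, from -1 (shut) to 1 (fully open). In form: x y z ax ay az grip; .... A call has 1 to 20 rows; each row shifts and turns the pose as measured when the row begins, along the tool's axes as they then stand; what a row does not reach is not made up. A row lasts 1/8 s, in which the tool goes at most 62.5 mm and 10.7 degrees, less where a joint would pass 70% of its speed; a pose out of reach is approached as far as the arm can. A call is refused whole if a number of a shift passes 6.25 or a number of a turn 0.188, either way. A call with a gripper value outside its range is refused whole. The fingers move at their own pace and stop on an object; "newtons" is the grip in N (left out, the last holds). Time passes only in rows, so rows that do not move let the fingers close. It gives the time, the measured TCP pose, the force and the opening at its end, in the units of the state.
- ctrl.get_state(): the state, without advancing time (a new reading comes with each control period).
- ctrl.get_image(name): name is "scene" or "side" or "wrist"; returns a dict with "pixels" (400x640x3 uint8, blue, green, red), "depth" (400x640 float32, m along the optical axis (not along the pixel's ray), 0 where there is no reading), "intrinsics" (3x3 intrinsics, pixels), "R" (3x3) and "t" (3): a world point X has camera coordinates R X + t. Camera axes: x right, y down, z forward; pixel columns grow to the right and rows downward; lengths in m; the calibration is good to about 2 mm. A picture is of the moment at which its call begins.
- ctrl.close_job(): hands the job in, once; it reports no verdict.
The state is a dict: "time": time; "joint_positions": joint angles; "qd": joint speeds; "joint_torque": joint torques, N m; "position": TCP position; "tool_rot": TCP orientation; "ft_force": force on the tool from outside, world axes, zero at the start; "torque": the same for the moment, N m; "grip_width": opening from 0.0 (shut) to 1.0 (fully open).
Only numpy, scipy, OpenCV 4.12 (cv2) and the standard library are available. Lean on these libraries where they do the work, as an engineer would, in place of code of your own. Each camera call takes 0.05 s, during which the arm holds its last target.

## Working session

There is one attempt and no reset: what is moved stays moved. The work goes in short steps, Python scripts to look and compute and a tool call to move; the robot and the scene stay as the last step left them, time stands still between calls to the robot, and variables do not carry over. Pictures are saved under pics/ and viewed, and the job is handed in when it is done.

Besides the shell and the picture viewer there is one more tool, called after "Call:" as a command line: name --argument value ..., lists and objects as JSON in quotes. play_rows: Moves the arm, as the interface text tells. Its arguments: {"type":"object","properties":{"targets":{"type":"string"},"newtons":{"type":"number"}},"required":["targets"]}

```bash
mkdir -p pics; cat > h.py <<'E'
import numpy as np, cv2
from bench import ctrl
from scipy.spatial.transform import Rotation as Ro
def grab(n,save=None):
    d=ctrl.get_image(n)
    if save: cv2.imwrite('pics/'+save+'.png',d['pixels']); 
    np.savez('/tmp/'+n+'.npz',**{k:np.asarray(v) for k,v in d.items()})
    return d
def load(n): return dict(np.load('/tmp/'+n+'.npz'))
def cloud(d):
    z=d['depth'];K=d['intrinsics'];v,u=np.mgrid[0:z.shape[0],0:z.shape[1]]
    P=np.stack([(u-K[0,2])/K[0,0]*z,(v-K[1,2])/K[1,1]*z,z],-1)
    W=(P-d['t'])@d['R']
    W[z<=0]=np.nan
    return W
def ray(d,u,v,h):
    K=d['intrinsics'];r=np.array([(u-K[0,2])/K[0,0],(v-K[1,2])/K[1,1],1.])@d['R']
    c=-d['R'].T@d['t'];return c+r*(h-c[2])/r[2]
E
python3 - <<'E'
from h import *
for n in ['scene','side','wrist']:
    d=grab(n,n+'0'); print(n,-d['R'].T@d['t'],d['R'][2])
print(ctrl.get_state())
E
```

```text
scene [ 1.10101028 -0.39286956  0.65071941] [-0.66184067  0.49427113 -0.56361599]
side [ 0.26565833 -0.55256266  0.91973833] [ 0.22765993  0.58667735 -0.77716192]
wrist [ 0.3103309  -0.57603007  0.38291432] [-0.25790737 -0.10072991 -0.96090441]
{'time': 0.15, 'joint_positions': array([ 1.20708314,  0.32168235, -0.07006746,  1.45141404,  0.02261727,
        1.37080461, -0.05689487]), 'qd': array([ 1.13302532e-03, -2.03542898e-03,  5.16055755e-05, -3.31275742e-03,
       -1.07243318e-03, -1.97952473e-03,  6.45793940e-04]), 'joint_torque': array([-6.73169961e-04, -4.91796434e+01, -4.04901858e-01, -3.12879503e+01,
       -6.39238441e-02,  4.04259644e-02,  1.15615599e-04]), 'position': array([ 0.2396803 , -0.60403133,  0.40388351]), 'tool_rot': array([-3.08425454e+00, -5.89694119e-01,  6.16714672e-04]), 'ft_force': array([ 0.27034909, -0.11251922,  0.36687917]), 'torque': array([-0.05164707, -0.02418581, -0.00675318]), 'grip_width': 1.0034412169258655}
```

View pics/scene0.png

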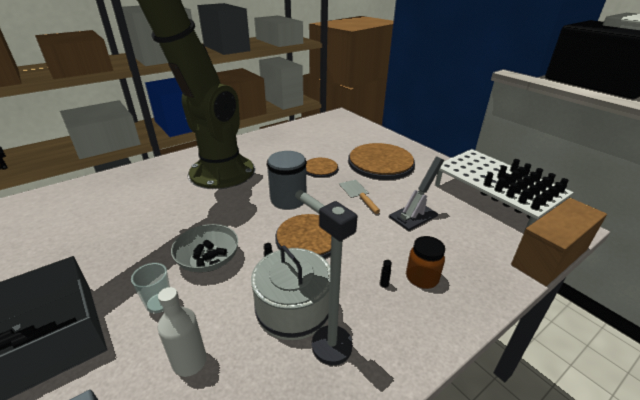

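View pics/side0.png

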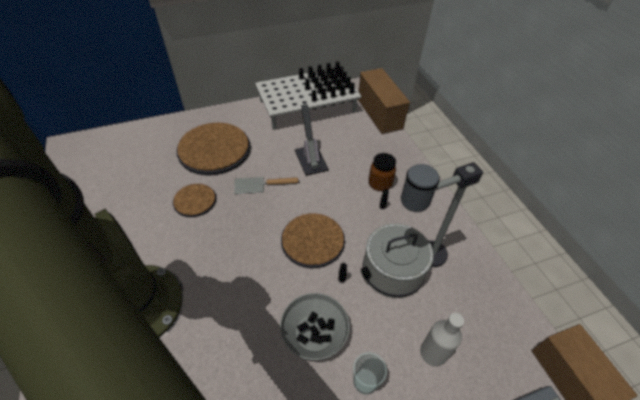

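View pics/wrist0.png

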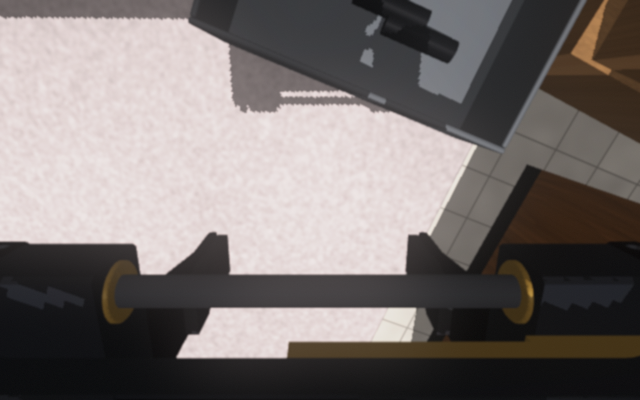

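The scene shows the melter (scene 290,290; side 398,260) with the motor above it. The lifter stands in its rest at scene (425,195) and side (312,145). There are three cork discs:

| Disc | Side pixels | Scene pixels |
|---|---|---|
| small | (195,199) | (320,167) |
| large | (213,147) | (381,160) |
| medium | (313,240) | (308,237) |

Next I measure their diameters; the middle one should be 180 mm across.

```bash
cat > m.py <<'E'
from h import *
import sys
d=load('side');W=cloud(d);img=d['pixels'];hsv=cv2.cvtColor(img,cv2.COLOR_BGR2HSV)
z=W[...,2]
# cork mask
m=((hsv[...,0]>5)&(hsv[...,0]<22)&(hsv[...,1]>90)).astype(np.uint8)*255
m=cv2.morphologyEx(m,cv2.MORPH_CLOSE,np.ones((5,5)))
cs,_=cv2.findContours(m,cv2.RETR_EXTERNAL,cv2.CHAIN_APPROX_NONE)
for c in cs:
    if cv2.contourArea(c)<300: continue
    M=cv2.moments(c);mm=np.zeros_like(m);cv2.drawContours(mm,[c],-1,255,-1)
    h=np.nanmedian(z[mm>0])
    P=np.array([ray(d,*p[0],h)[:2] for p in c],np.float32)
    (cx,cy),r=cv2.minEnclosingCircle(P);e=cv2.fitEllipse(P)
    print('pix',M['m10']/M['m00'],M['m01']/M['m00'],'h',h,'circ',cx,cy,2*r,'ell',e[0],e[1])
E
python3 m.py; python3 - <<'E'
from h import *
d=load('side');W=cloud(d);z=W[...,2]
v=z[np.isfinite(z)];print(np.percentile(v,[1,5,50,95]))
big=cv2.resize(d['pixels'][80:190,250:400],None,fx=5,fy=5,interpolation=cv2.INTER_CUBIC);cv2.imwrite('pics/rest_side.png',big)
d=load('scene');big=cv2.resize(d['pixels'][140:250,370:480],None,fx=5,fy=5,interpolation=cv2.INTER_CUBIC);cv2.imwrite('pics/rest_scene.png',big)
d=load('scene');big=cv2.resize(d['pixels'][170:350,230:360],None,fx=4,fy=4)[:600];cv2.imwrite('pics/mel_scene.png',big[:600])
E
```

```text
pix 581.0698010574764 367.3425006656776 h 0.09019436311983342 circ 0.8796145915985107 -0.49975717067718506 0.19635841250419617 ell (0.8793914914131165, -0.4937306344509125) (0.1510973423719406, 0.17232203483581543)
pix 92.48335015136226 242.632021527077 h 0.3840581306601253 circ 0.04947264865040779 -0.09197193384170532 0.13078619539737701 ell (0.05326741933822632, -0.09110374748706818) (0.03580983728170395, 0.11420881748199463)
pix 312.4608622854751 238.98639598158226 h 0.020835826045296574 circ 0.4754328429698944 0.03723346069455147 0.17164991796016693 ell (0.47566547989845276, 0.03681482374668121) (0.16772034764289856, 0.16834279894828796)
pix 193.82192513368983 199.16862745098038 h 0.014778404423392422 circ 0.18938614428043365 0.2913289964199066 0.12244248390197754 ell (0.18860962986946106, 0.2909505069255829) (0.11736252903938293, 0.11853266507387161)
pix 380.78144329896907 177.5577319587629 h 0.060429660702326166 circ 0.7383633852005005 0.15642119944095612 0.11738814413547516 ell (0.7362993359565735, 0.1557096689939499) (0.07841591536998749, 0.11396091431379318)
pix 212.46551381435103 146.32578016298947 h 0.027511153908848673 circ 0.2838042974472046 0.4947504699230194 0.23361718654632568 ell (0.2841275632381439, 0.494649738073349) (0.22703604400157928, 0.22846339643001556)
pix 382.8206618240516 99.93979015334948 h 0.10834605690993146 circ 0.8741577863693237 0.45446062088012695 0.3624289333820343 ell (0.8759481310844421, 0.45626401901245117) (0.15026380121707916, 0.35518622398376465)
[-0.75382103 -0.7455953   0.00101857  0.67580232]
```

```bash
ls -la pics
```

```text
total 1932
drwxr-xr-x 2 agent agent   4096 Dec  7 13:48 .
drwxr-xr-x 3 agent agent   4096 Dec  7 13:48 ..
-rw-r--r-- 1 agent agent 291187 Dec  7 13:48 mel_scene.png
-rw-r--r-- 1 agent agent 270447 Dec  7 13:48 rest_scene.png
-rw-r--r-- 1 agent agent 376231 Dec  7 13:48 rest_side.png
-rw-r--r-- 1 agent agent 347172 Dec  7 13:48 scene0.png
-rw-r--r-- 1 agent agent 398243 Dec  7 13:48 side0.png
-rw-r--r-- 1 agent agent 272399 Dec  7 13:48 wrist0.png
```

View pics/rest_side.png

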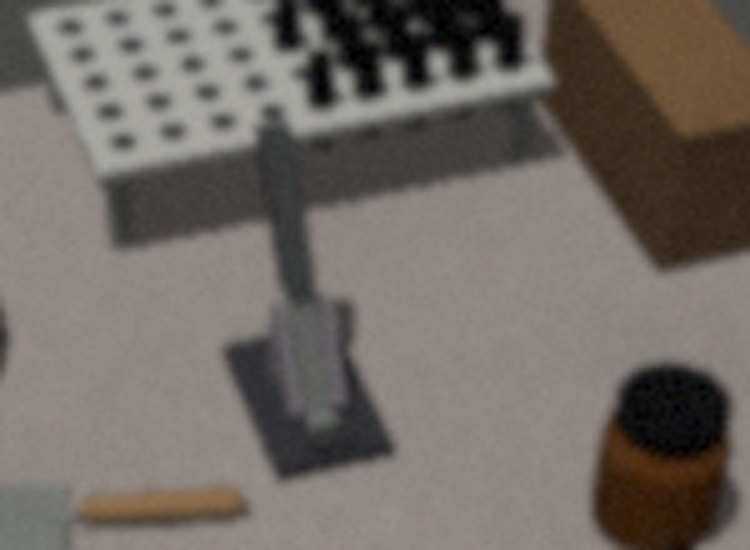

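View pics/rest_scene.png

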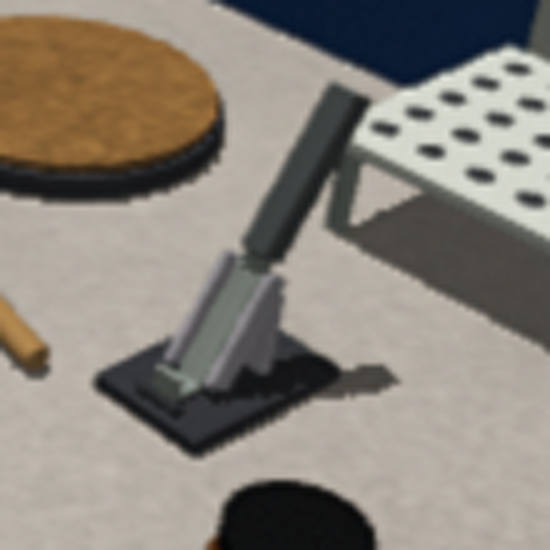

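View pics/mel_scene.png

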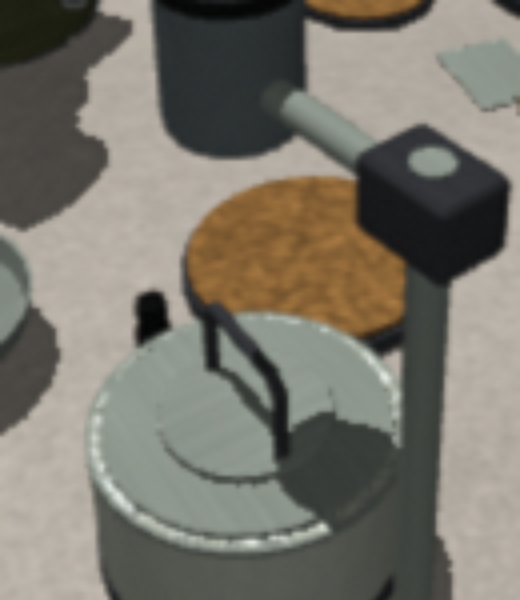

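The crops show the lifter in its rest and the lid loop. The middle-sized disc has 168 mm of cork on a ~180 mm body at (0.476, 0.037), so it fits; the others measure about 118 and 228 mm of cork. Next I measure the lifter, rest and loop.

```bash
python3 - <<'E'
from h import *
np.set_printoptions(precision=4,suppress=True)
def pca(P):
    c=np.median(P,0)
    for _ in range(3):
        U,S,V=np.linalg.svd(P-P.mean(0),full_matrices=False)
        r=(P-P.mean(0))-((P-P.mean(0))@V[0])[:,None]*V[0]
        k=np.linalg.norm(r,axis=1)<0.018; P=P[k]
    return P.mean(0),V[0]*np.sign(V[0][2]),S/np.sqrt(len(P)),len(P)
ws={}
for n,(c0,r0,c1,r1) in {'side':(295,95,335,180),'scene':(385,150,450,232)}.items():
    d=load(n);W=cloud(d);S=W[r0:r1,c0:c1].reshape(-1,3);img=d['pixels'][r0:r1,c0:c1].reshape(-1,3)
    k=(S[:,2]>0.09)&(S[:,2]<0.2)&(S[:,0]<0.75)
    P=S[k]; hs=img[k].astype(int); k2=hs.max(1)<110; P=P[k2]
    print(n,'handle',*pca(P)); ws[n]=P
    print(P.min(0),P.max(0))
    # base plate: dark at z ~12mm
    k=(abs(S[:,2]-0.012)<0.006)&(img.max(1)<75)
    B=S[k][:,:2].astype(np.float32); print('base',len(B),cv2.minAreaRect(B))
# melter / loop
for n,(c0,r0,c1,r1) in {'side':(360,220,440,300),'scene':(245,235,335,335)}.items():
    d=load(n);W=cloud(d);S=W[r0:r1,c0:c1].reshape(-1,3);img=d['pixels'][r0:r1,c0:c1].reshape(-1,3)
    k=(S[:,2]>0.140)&(S[:,2]<0.17)
    L=S[k]; print(n,'loop',*pca(L), L.min(0),L.max(0))
    k=(abs(S[:,2]-0.104)<0.004); F=S[k][:,:2].astype(np.float32); print('flange',len(F),cv2.minEnclosingCircle(F),cv2.fitEllipse(cv2.convexHull(F)))
    k=(abs(S[:,2]-0.110)<0.004); print(np.nanmedian(S[k],0))
E
```

```text
side handle [0.5876 0.4056 0.1304] [-0.4425 -0.8762  0.1909] [0.0674 0.0092 0.0061] 97
[0.5661 0.3524 0.0903] [0.7292 0.557  0.1819]
base 364 ((0.6112558841705322, 0.4286172389984131), (0.3283388316631317, 0.10549905896186829), 68.71479797363281)
scene handle [0.582  0.3833 0.1358] [0.0113 0.517  0.8559] [0.0292 0.0072 0.0037] 331
[0.5689 0.3518 0.0904] [0.5897 0.419  0.1809]
base 565 ((0.50041264295578, 0.434841513633728), (0.17412561178207397, 0.37556254863739014), 48.37968826293945)
side loop [ 0.643  -0.123   0.1567] [ 0.9985 -0.0535  0.0127] [0.0238 0.0056 0.0021] 118 [ 0.6073 -0.1276  0.1407] [ 0.6833 -0.1176  0.1634]
flange 1882 ((0.6645862460136414, -0.12371120601892471), 0.10068672895431519) ((0.6590632200241089, -0.11958303302526474), (0.16246500611305237, 0.19935236871242523), 96.98387908935547)
[ 0.6432 -0.1288  0.11  ]
scene loop [ 0.691  -0.1222  0.1556] [-0.9996 -0.0272  0.0084] [0.0599 0.0068 0.0024] 223 [ 0.6094 -0.1281  0.1401] [ 0.7793 -0.116   0.1697]
flange 2491 ((0.6717795133590698, -0.11809878051280975), 0.10736194252967834) ((0.6675758957862854, -0.11869537830352783), (0.16585561633110046, 0.21580523252487183), 96.50956726074219)
[ 0.6521 -0.1284  0.1105]
```

```bash
python3 - <<'E'
from h import *
from scipy.optimize import least_squares
np.set_printoptions(precision=4,suppress=True)
def box(n,c0,r0,c1,r1):
    d=load(n);W=cloud(d);return d,W[r0:r1,c0:c1],d['pixels'][r0:r1,c0:c1]
for n,b in {'side':(360,220,440,300),'scene':(245,235,335,335)}.items():
    d,W,I=box(n,*b);S=W.reshape(-1,3)
    k=(S[:,2]>0.152)&(S[:,2]<0.166)&(S[:,0]<0.69);L=S[k]
    p=np.polyfit(L[:,0],L[:,1],1,w=None);print(n,'bar',len(L),L.mean(0),'x',L[:,0].min(),L[:,0].max(),'yaw deg',np.degrees(np.arctan(p[0])),'y@0.645',np.polyval(p,.645))
    k=(S[:,2]>0.12)&(S[:,2]<0.15)&(S[:,0]<0.69);L=S[k];
    for s in (L[:,0]<.645,L[:,0]>.645): print('leg',s.sum(),np.median(L[s],0))
    # flange circle: points at z~104mm, boundary
    m=(abs(W[...,2]-0.104)<0.0035)&(W[...,0]<0.725)&(np.hypot(W[...,0]-.645,W[...,1]+.122)<.09)
    F=W[m][:,:2]
    a=np.arctan2(F[:,1]+.122,F[:,0]-.645);r=np.hypot(F[:,1]+.122,F[:,0]-.645);E=[]
    for i in range(-18,18):
        q=(np.degrees(a)//10==i)
        if q.sum()>5: E.append(F[q][np.argsort(r[q])[-2]])
    E=np.array(E)
    f=least_squares(lambda p:np.hypot(E[:,0]-p[0],E[:,1]-p[1])-p[2],[.645,-.122,.078],loss='soft_l1',f_scale=.002);print('flange',f.x,len(E),f.fun.std())
    m=(abs(W[...,2]-0.110)<0.0025)&(np.hypot(W[...,0]-.645,W[...,1]+.122)<.055);F=W[m][:,:2].astype(np.float32);print('boss',cv2.minEnclosingCircle(F))
for n,b in {'side':(290,85,340,185),'scene':(380,150,452,235)}.items():
    d,W,I=box(n,*b);S=W.reshape(-1,3)
    near=(np.hypot(S[:,0]-.585,S[:,1]-.33)<.13)
    P=S[near&(abs(S[:,2]-0.012)<0.005)];B=P[:,:2].astype(np.float32);
    v=I.reshape(-1,3)[near&(abs(S[:,2]-0.012)<0.005)].max(1)
    B=B[v<95];print(n,'base',len(B),cv2.minAreaRect(B),B.min(0),B.max(0))
    H=S[near&(S[:,2]>0.095)&(S[:,2]<0.185)&(abs(S[:,0]-.58)<.03)];
    for z0 in np.arange(.09,.19,.015):
        q=H[(H[:,2]>=z0)&(H[:,2]<z0+.015)]
        if len(q)>3: print(z0+.0075,len(q),q.mean(0),'x',q[:,0].min(),q[:,0].max(),'y',q[:,1].min(),q[:,1].max())
E
```

```text
side bar 96 [ 0.644  -0.1229  0.159 ] x 0.6103975204932844 0.6832909341755857 yaw deg -3.069871860341248 y@0.645 -0.12291422112229373
leg 25 [ 0.6097 -0.1221  0.1361]
leg 27 [ 0.6789 -0.1261  0.1336]
flange [ 0.6457 -0.1215  0.0813] 36 0.0012770722237132309
boss ((0.6454599499702454, -0.1212751641869545), 0.054852988570928574)
scene bar 118 [ 0.6521 -0.1235  0.1586] x 0.6115574907623031 0.6822352712577409 yaw deg -2.2954557686052772 y@0.645 -0.12317015676056627
leg 39 [ 0.6138 -0.122   0.1343]
leg 44 [ 0.6842 -0.1256  0.1338]
flange [ 0.6463 -0.1222  0.0808] 36 0.002641179176326555
boss ((0.6486606597900391, -0.11955397576093674), 0.04777929186820984)
side base 398 ((0.5489661693572998, 0.335619181394577), (0.14904184639453888, 0.13405127823352814), 89.04161834716797) [0.4808 0.2619] [0.6169 0.4098]
0.0975 28 [0.5752 0.3605 0.1004] x 0.5664063743904215 0.5866214282975096 y 0.3524383996937082 0.37650131651662516
0.11249999999999999 37 [0.5749 0.3681 0.1124] x 0.566326092902253 0.5865669013141787 y 0.3595991688187532 0.3848061263849907
0.1275 44 [0.5755 0.3763 0.1269] x 0.5664575626212
[... 686 characters left out ...]
 38 [0.5815 0.3616 0.0998] x 0.569164062645035 0.588434967688419 y 0.3517783081440104 0.38100153425566313
0.11249999999999999 60 [0.5816 0.3697 0.1124] x 0.5673977898022597 0.5889073641875469 y 0.3587178620407153 0.3915425372485753
0.1275 58 [0.5808 0.3786 0.127 ] x 0.5681148607431076 0.589653592862367 y 0.3679440448305211 0.39942364990147317
0.14250000000000002 61 [0.5815 0.3871 0.142 ] x 0.5678896824490101 0.5888847291063661 y 0.37699912688015946 0.4055316425913121
0.1575 63 [0.5821 0.3961 0.1575] x 0.5676541948868018 0.5895875390330683 y 0.38659353525529805 0.41741961998534544
0.1725 54 [0.5808 0.4033 0.172 ] x 0.5681786222965131 0.5886637631109352 y 0.39240715325324493 0.4190460359665429
```

Measured so far:

| Item | Result |
|---|---|
| Melter axis | (0.6455, -0.122) |
| Loop bar | y = -0.123, yaw about -2.7°, top at 0.159 (expected 0.160) |
| Handle centre | x = 0.577, y = 0.391 at z = 0.1425, so rest origin is about (0.577, 0.310) |
| Rest heading | about -y, within 1° |
| Base plate | 127 x 81 mm, which matches the description |

Next I check the bystanders for clearance and work out the approach.

```bash
cat >> h.py <<'E'
def Rt(yaw,tilt=30.):
    # tool y = lifter y?? : world x turned by yaw; tool z down the shaft
    Z=Ro.from_euler('z',yaw,degrees=True).as_matrix(); t=np.radians(tilt)
    return Z@np.array([[0,1,0],[np.cos(t),0,-np.sin(t)],[-np.sin(t),0,-np.cos(t)]]).reshape(3,3)
def tcp_for(o,yaw,L=None):
    # lifter origin o, heading yaw -> TCP
    Z=Ro.from_euler('z',yaw,degrees=True).as_matrix()
    return np.array(o)+Z@np.array([0,.0815,.1255])-.164*Rt(yaw)[:,2]
def go(p,R):
    s=ctrl.get_state();R0=Ro.from_rotvec(s['tool_rot']).as_matrix()
    d=(np.array(p)-s['position']);print('world d cm',100*d,'tool d cm',R0.T@d*100,'turn',Ro.from_matrix(R0.T@R).as_rotvec(),'t',s['time'],'F',s['ft_force'],'g',s['grip_width'])
    return R0
np.set_printoptions(precision=3,suppress=True)
E
python3 - <<'E'
from h import *
R=Rt(0);print(R,np.linalg.det(R))
for n,pts in {'side':{'tubeA':(343,272),'tubeB':(384,198),'jar':(383,160),'bowl':(317,327),'rack':(280,95),'bottle':(456,320),'blackbottle':(330,70),'motor':(422,170),'rackedge':(272,108),'can?':(370,372)},'scene':{'tubeA':(267,247),'motor':(287,158),'beaker':(152,270)}}.items():
    d=load(n);W=cloud(d)
    for k,(u,v) in pts.items(): print(n,k,W[v,u],np.nanmax(W[v-6:v+7,u-6:u+7,2]))
p=tcp_for([.577,.3105,.016],1);print(p);go(p,Rt(1))
s=ctrl.get_state();print(Ro.from_rotvec(s['tool_rot']).as_matrix())
print(tcp_for([.645,-.124,.152],-2.7),tcp_for([.4757,.0368,.08],-2.7))
E
```

```text
[[ 0.     1.     0.   ]
 [ 0.866  0.    -0.5  ]
 [-0.5    0.    -0.866]] 1.0
side tubeA [ 0.504 -0.111  0.059] 0.0753977723202372
side tubeB [0.71  0.08  0.053] 0.07590556968571488
side jar [0.748 0.181 0.102] 0.10503458314358684
side bowl [ 0.404 -0.201  0.003] 0.03911740801980234
side rack [0.557 0.626 0.075] 0.08195373322017922
side bottle [ 0.636 -0.351  0.192] 0.19376721403720334
side blackbottle [0.761 0.661 0.115] 0.11882793637213847
side motor [ 0.649 -0.111  0.371] 0.3732526993214104
side rackedge [0.509 0.556 0.08 ] 0.08133833381257462
side can? [ 0.48  -0.341  0.008] 0.049246840579518385
scene tubeA [ 0.514 -0.105  0.072] 0.10211288902242774
scene motor [ 0.649 -0.12   0.371] 0.3720641413342493
scene beaker [ 0.435 -0.344  0.074] 0.09205384709670104
[0.574 0.474 0.284]
world d cm [ 33.447 107.801 -12.036] tool d cm [ 70.857 -87.84   12.161] turn [-0.318 -0.458 -1.181] t 0.15 F [ 0.27  -0.113  0.367] g 1.0034412169258655
[[ 0.929  0.369 -0.001]
 [ 0.369 -0.929  0.001]
 [-0.    -0.002 -1.   ]]
[0.653 0.039 0.42 ] [0.483 0.2   0.348]
```

Call:
play_rows --targets "1.7 -1.8 -1.5 0 0 0 1; 3.4 -3.6 -1.5 0 0 0 1;3.4 -3.6 -1.5 0 0 0 1;3.4 -3.6 -1.5 0 0 0 1;3.4 -3.6 -1 0 0 0 1;3.4 -3.6 -1 0 0 0 1;3.4 -3.6 -1 0 0 0 1;3.4 -3.6 0 0 0 0 1;3.4 -3.6 0 0 0 0 1;3.4 -3.6 0 0 0 0 1;3.4 -3.6 0 0 0 0 1;3.4 -3.6 0 0 0 0 1;3.4 -3.6 0 0 0 0 1" --newtons 30

```text
time: 1.78
position: [0.474, -0.014, 0.4942]
tool_rot: [-3.086, -0.576, 0.003]
ft_force: [0.6, -0.7, -1.5]
grip_width: 1.003
```

```bash
python3 - <<'E'
from h import *
s=ctrl.get_state();print(s['position'],s['joint_positions'],s['ft_force'])
p=tcp_for([.5757,.3105,.016],-1);R=Rt(-1);print(p-.09*R[:,2]);go(p-.09*R[:,2],R)
E
```

```text
[ 0.474 -0.014  0.494] [ 0.692 -0.075 -0.669  1.699 -0.049  1.504 -1.175] [ 0.606 -0.668 -1.48 ]
[0.579 0.519 0.361]
world d cm [ 10.531  53.301 -13.277] tool d cm [ 29.064 -45.878  13.367] turn [-0.313 -0.461 -1.155] t 1.775 F [ 0.606 -0.668 -1.48 ] g 1.0027265082934522
```

Call:
play_rows --targets "0 0 0 0 0 -0.16 1;0 0 0 0 0 -0.17 1;0 0 0 0 0 -0.17 1;0 0 0 0 0 -0.17 1;0 0 0 0 0 -0.17 1;0 0 0 0 0 -0.17 1;0 0 0 0 0 -0.15 1;0 0 0 0 -0.13 0 1;0 0 0 0 -0.13 0 1;0 0 0 0 -0.13 0 1;0 0 0 0 -0.13 0 1"

```text
time: 3.15
position: [0.4734, -0.0091, 0.4923]
tool_rot: [1.916, 1.93, -0.528]
ft_force: [-0.6, 0.2, -0.7]
grip_width: 1.002
```

```bash
python3 - <<'E'
from h import *
s=ctrl.get_state();print(s['position'],s['joint_positions'],s['ft_force'])
p=tcp_for([.5757,.3105,.016],-1);R=Rt(-1);print(p-.09*R[:,2]);go(p-.09*R[:,2],R)
E
```

```text
[ 0.473 -0.009  0.492] [ 0.563 -0.05  -0.759  1.733  0.486  1.561 -0.221] [-0.555  0.222 -0.708]
[0.579 0.519 0.361]
world d cm [ 10.592  52.803 -13.083] tool d cm [ 52.058  10.95  -15.544] turn [0.007 0.009 0.023] t 3.15 F [-0.555  0.222 -0.708] g 1.0019807561049086
```

Call:
play_rows --targets "2.6 0.6 -1.5 0 0 0.01 1;5.2 1.1 -2.2 0 0 0.01 1;5.2 1.1 -2.2 0 0 0 1;5.2 1.1 -2.2 0 0 0 1;5.2 1.1 -2.2 0 0 0 1;5.2 1.1 -2.2 0 0 0 1;5.2 1.1 -2 0 0 0 1;5.2 1.1 -1 0 0 0 1;5.2 1.1 -1 0 0 0 1;4 1.1 0 0 0 0 1;2 0.3 0.5 0 0 0 1;0 0 0 0 0 0 1"

```text
time: 4.65
position: [0.5949, 0.516, 0.36]
tool_rot: [1.938, 1.895, -0.539]
ft_force: [0.4, 0.4, 0.2]
grip_width: 0.999
```

```bash
python3 - <<'E'
from h import *
s=ctrl.get_state();print(s['position'],s['joint_positions'],s['ft_force'])
p=tcp_for([.5757,.3105,.016],-1);R=Rt(-1);go(p-.09*R[:,2],R)
d=grab('scene','scene1');grab('wrist','wrist1')
E
```

```text
[0.595 0.516 0.36 ] [-0.524  0.925 -0.752  0.815  0.86   2.029 -1.001] [0.388 0.37  0.158]
world d cm [-1.553  0.298  0.144] tool d cm [ 0.151 -1.559 -0.26 ] turn [-0.002  0.02  -0.004] t 4.65 F [0.388 0.37  0.158] g 0.9990277682649886
```

View pics/scene1.png

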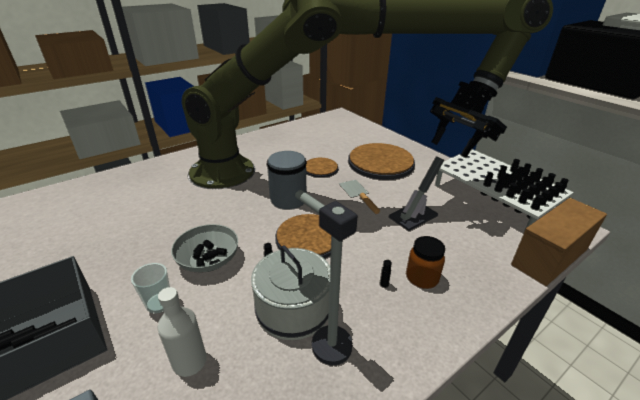

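View pics/wrist1.png

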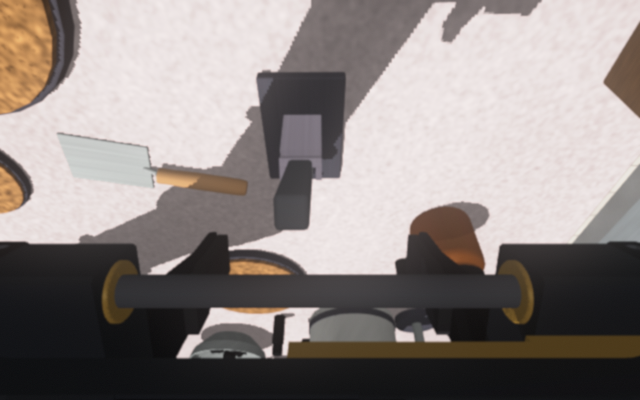

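The wrist view shows the handle end at (292,208), a little left of the finger centreline at column 318. That agrees with the computed -1.56 cm along tool y.

Call:
play_rows --targets "0 -1 0 0 0.02 0 1;0.1 -0.6 1 0 0 0 1;0 0 1 0 0 0 1;0 0 0 0 0 0 1"

```text
time: 5.25
position: [0.5817, 0.5001, 0.3509]
tool_rot: [1.962, 1.896, -0.51]
ft_force: [-0.2, 0.8, 0.3]
grip_width: 0.998
```

```bash
python3 - <<'E'
from h import *
s=ctrl.get_state();print(s['position'],s['joint_positions'],s['ft_force'])
p=tcp_for([.5757,.3105,.016],-1);R=Rt(-1);go(p,R)
d=grab('wrist','wrist2');W=cloud(d)
# handle pts
R0=Ro.from_rotvec(s['tool_rot']).as_matrix();T=(W-s['position'])@R0
m=(W[...,2]>.1)&(W[...,2]<.19)&(abs(W[...,0]-.577)<.03)&(W[...,1]>.34)&(W[...,1]<.44)
Q=T[m]; print(len(Q),Q.min(0),Q.max(0),np.median(Q,0))
for a in np.arange(.20,.30,.02):
    q=Q[(Q[:,2]>=a)&(Q[:,2]<a+.02)]
    if len(q)>10:print(a,len(q),np.percentile(q[:,0],[2,50,98]),np.percentile(q[:,1],[2,98]))
E
```

```text
[0.582 0.5   0.351] [-0.469  0.877 -0.776  0.931  0.826  1.967 -1.057] [-0.201  0.849  0.349]
world d cm [-0.311 -2.616 -6.74 ] tool d cm [ 1.061 -0.296  7.152] turn [ 0.002 -0.005 -0.017] t 5.25 F [-0.201  0.849  0.349] g 0.998395948012953
2409 [ 0.004 -0.013  0.193] [0.026 0.007 0.275] [ 0.022 -0.002  0.196]
0.2 318 [0.023 0.025 0.026] [-0.012  0.007]
0.22 233 [0.023 0.025 0.025] [-0.012  0.007]
0.24 185 [0.023 0.025 0.025] [-0.012  0.007]
0.26 117 [0.022 0.025 0.025] [-0.012  0.007]
```

The wrist depth shows the handle 22 x 20 mm, parallel to the tool axis. Its centre is at tool x = +1.45 cm, y = -0.25 cm, with 6.9 cm to go. The outside views gave 1.06, -0.30 and 7.15, so I take values in between.

Call:
play_rows --targets "0.8 -0.2 0 0 0 -0.015 1;0.5 -0.1 1 0 0 0 1;0 0 2 0 0 0 1;0 0 2 0 0 0 1;0 0 1.3 0 0 0 1;0 0 0 0 0 0 1"

```text
time: 6.05
position: [0.5776, 0.4818, 0.2859]
tool_rot: [1.947, 1.916, -0.514]
ft_force: [0.0, 0.4, 0.1]
grip_width: 0.998
```

```bash
python3 - <<'E'
from h import *
s=ctrl.get_state();print(s['position'],s['joint_positions'],s['ft_force'])
p=tcp_for([.5757,.3105,.016],-1);R=Rt(-1);go(p,R)
d=grab('wrist','wrist3');W=cloud(d);grab('scene','scene3');x=load('scene')
cv2.imwrite('pics/scene3c.png',cv2.resize(x['pixels'][80:240,370:540],None,fx=3.5,fy=3.5,interpolation=cv2.INTER_CUBIC))
R0=Ro.from_rotvec(s['tool_rot']).as_matrix();T=(W-s['position'])@R0
m=(W[...,2]>.09)&(W[...,2]<.19)&(abs(W[...,0]-.577)<.03)&(W[...,1]>.34)&(W[...,1]<.44)
Q=T[m]; print(len(Q),Q.min(0),Q.max(0),np.median(Q,0))
E
```

```text
[0.578 0.482 0.286] [-0.413  0.886 -0.781  1.069  0.821  1.854 -1.094] [0.036 0.431 0.066]
world d cm [ 0.091 -0.778 -0.234] tool d cm [-0.559  0.103  0.588] turn [ 0.002 -0.006  0.001] t 6.05 F [0.036 0.431 0.066] g 0.997517099778801
4331 [-0.01  -0.008  0.128] [0.01  0.012 0.221] [0.008 0.002 0.151]
```

View pics/scene3c.png

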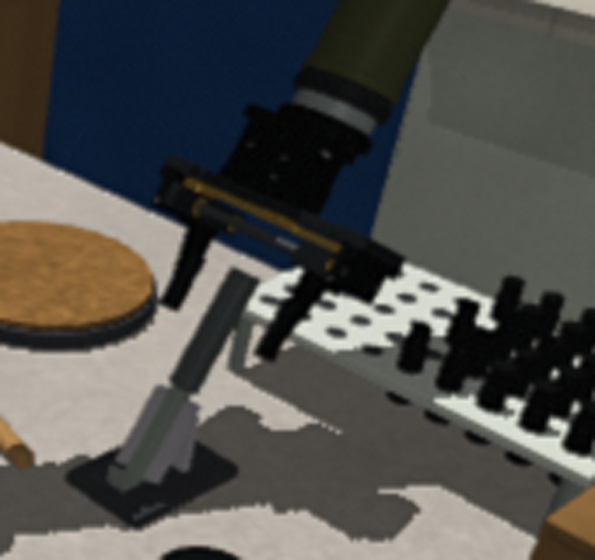

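View pics/wrist3.png

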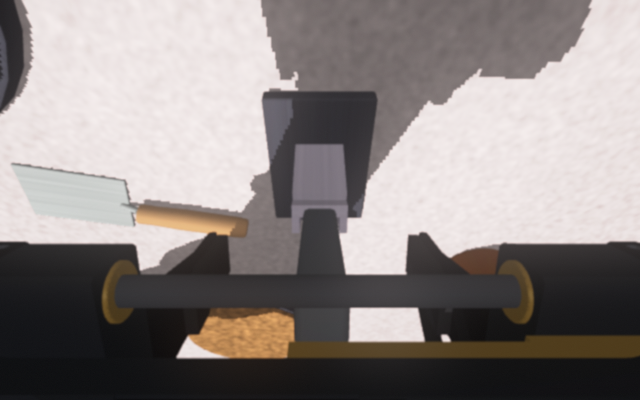

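Call:
play_rows --targets "-0.3 0.15 0.25 0 0 0 1;0 0 0.2 0 0 0 1;0 0 0 0 0 0 1"

```text
time: 6.52
position: [0.5788, 0.4785, 0.2866]
tool_rot: [1.949, 1.918, -0.507]
ft_force: [-0.8, -0.1, -0.5]
grip_width: 1.0
```

Call:
play_rows --targets "0 0 0 0 0 0 0;0 0 0 0 0 0 -0.4;0 0 0 0 0 0 -1;0 0 0 0 0 0 -1;0 0 0 0 0 0 -1;0 0 0 0 0 0 -1" --newtons 40

```text
time: 7.28
position: [0.5787, 0.4788, 0.2869]
tool_rot: [1.949, 1.918, -0.506]
ft_force: [0.1, -0.4, -1.0]
grip_width: 0.398
```

```bash
python3 - <<'E'
from h import *
s=ctrl.get_state();print(s['position'],s['joint_positions'],s['ft_force'],s['torque'])
p=tcp_for([.5757,.3105,.016],-1);R=Rt(-1);go(p,R)
grab('scene','scene4');x=load('scene')
cv2.imwrite('pics/scene4c.png',cv2.resize(x['pixels'][80:240,370:540],None,fx=3.5,fy=3.5,interpolation=cv2.INTER_CUBIC))
E
```

```text
[0.579 0.479 0.287] [-0.406  0.881 -0.782  1.076  0.821  1.847 -1.093] [ 0.094 -0.415 -1.003] [ 0.569 -0.074  0.004]
world d cm [-0.016 -0.478 -0.337] tool d cm [-0.251 -0.011  0.528] turn [ 0.005 -0.011  0.   ] t 7.275 F [ 0.094 -0.415 -1.003] g 0.3982052973153037
```

View pics/scene4c.png

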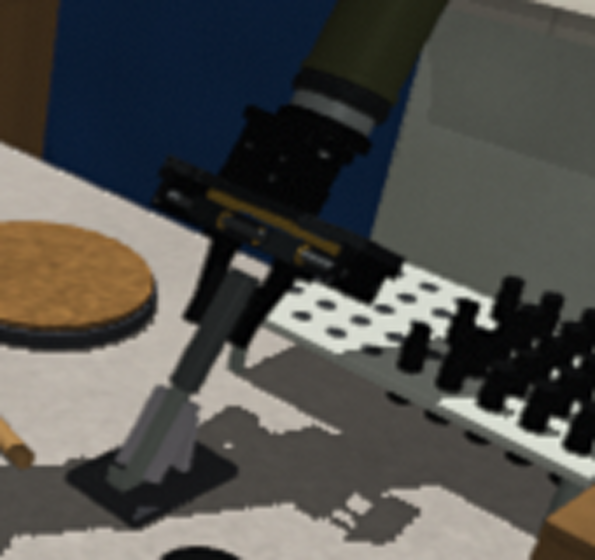

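Call:
play_rows --targets "0 0 0 0 0 0 -1;0 0 0 0 0 0 -1;0 0 0 0 0 0 -1;0 0 0 0 0 0 -1" --newtons 50

```text
time: 7.82
position: [0.5787, 0.4787, 0.2869]
tool_rot: [1.949, 1.918, -0.506]
ft_force: [0.3, -0.7, -0.3]
grip_width: 0.224
```

```bash
python3 - <<'E'
from h import *
s=ctrl.get_state();print(s['position'],s['ft_force'],s['torque'])
p=tcp_for([.5757,.3105,.016],-1);R=Rt(-1);R0=go(p,R)
print('world up 10mm in tool',R0.T@[0,0,1.])
E
```

```text
[0.579 0.479 0.287] [ 0.301 -0.738 -0.274] [ 0.528 -0.086 -0.016]
world d cm [-0.015 -0.477 -0.336] tool d cm [-0.251 -0.009  0.527] turn [ 0.005 -0.011  0.   ] t 7.825 F [ 0.301 -0.738 -0.274] g 0.22394943751325103
world up 10mm in tool [-0.49   0.004 -0.871]
```

Call:
play_rows --targets "-0.5 0 -0.87 0 0 0 -1;-1 0 -1.74 0 0 0 -1;-1 0 -1.74 0 0 0 -1;-1 0 -1.74 0 0 0 -1;-1 0 -1.74 0 0 0 -1;-1 0 -1.74 0 0 0 -1;-1 0 -1.74 0 0 0 -1;-0.5 0 -1 0 0 0 -1;0 0 0 0 0 0 -1"

```text
time: 8.95
position: [0.5775, 0.4781, 0.4422]
tool_rot: [1.951, 1.92, -0.5]
ft_force: [0.3, 0.2, -1.3]
grip_width: 0.224
```

```bash
cat > tip.py <<'E'
from h import *
s=ctrl.get_state();print(s['position'],s['ft_force'],s['torque'],s['grip_width'],s['joint_positions'])
R0=Ro.from_rotvec(s['tool_rot']).as_matrix()
print('tool z',R0[:,2],'tool y',R0[:,1])
E
python3 tip.py; python3 - <<'E'
from h import *
s=ctrl.get_state()
for n in('scene','side'):
    d=grab(n);K=d['intrinsics']
    o=s['position']+np.array([.5757-.5787,.3105-.4787,.016-.2869]) # est origin
    c=d['R']@o+d['t'];u=K@c;u=u[:2]/u[2];print(n,'expected origin px',u)
    a,b=int(u[0]),int(u[1]);y0,x0=max(0,b-70),max(0,a-60)
    cv2.imwrite(f'pics/{n}5c.png',cv2.resize(d['pixels'][y0:y0+110,x0:x0+120],None,fx=5,fy=5,interpolation=cv2.INTER_CUBIC));print(x0,y0)
    W=cloud(d);m=np.linalg.norm(W-o,axis=2)<.05
    P=(W[m]-o); print(len(P),'local (est) min/max',P.min(0),P.max(0))
    lo=P[P[:,2]<.02]; print('low', lo.min(0),lo.max(0))
E
```

```text
[0.577 0.478 0.442] [ 0.273  0.161 -1.274] [ 0.73  -0.131  0.019] 0.22383929120672266 [-0.498  0.77  -0.682  0.872  0.751  2.039 -0.941]
tool z [-0.001 -0.486 -0.874] tool y [ 1.    -0.014  0.006]
scene expected origin px [412.819 169.529]
352 99
170 local (est) min/max [-0.008 -0.013 -0.004] [0.013 0.032 0.039]
low [-0.008 -0.013 -0.004] [0.013 0.026 0.02 ]
side expected origin px [313.968 126.971]
253 56
137 local (est) min/max [-0.007 -0.013 -0.004] [0.011 0.034 0.038]
low [-0.007 -0.013 -0.004] [0.01  0.025 0.02 ]
```

The lift worked. Scene and side depth agree on the hook: tip at -13 mm and bottom at -4 mm. So the hook seat is TCP + (-0.001, -0.168, -0.271). Now I move to a pre-hook pose 9 cm left of the loop.

Call:
play_rows --targets "-1.4 0.4 1 0 0 0 -1;-2.8 0.8 2 0.002 0 0.004 -1;-2.8 0.8 2 0.002 0 0.004 -1;-2.8 0.8 2 0.002 0 0.004 -1;-2.8 0.8 2 0.002 0 0.004 -1;-2.8 0.8 2 0.002 0 0.004 -1;-2.8 0.8 2 0.002 0 0.004 -1;-2.8 0.8 2 0.002 0 0.004 -1;-2.8 0.8 2 0.002 0 0 -1;-2.8 0.8 2 0 0 0 -1;-1 0.3 0.8 0 0 0 -1;0 0 0 0 0 0 -1"

```text
time: 10.55
position: [0.6469, 0.1271, 0.3881]
tool_rot: [1.979, 1.903, -0.54]
ft_force: [-0.5, -0.0, -0.7]
grip_width: 0.227
```

```bash
cat > fit.py <<'E'
from h import *
s=ctrl.get_state();R0=Ro.from_rotvec(s['tool_rot']).as_matrix()
Rg=Ro.from_rotvec([1.949,1.918,-.506]).as_matrix()
ofs=Rg.T@(np.array([.5777,.3110,.016])-np.array([.5787,.4787,.2869]))
o=s['position']+R0@ofs
print('pos',s['position'],'F',s['ft_force'],'g',s['grip_width'],'t',s['time'],'q',s['joint_positions'])
D=R0@Rg.T
print('tool z',R0[:,2],'lifter x est',D@np.array([-.017,-1,0]),'lean err deg',np.degrees(np.arccos(D[2,2])),'up axis',D[:,2])
print('lifter origin est',o)
def tw(d): return R0.T@np.array(d)
E
cat > see.py <<'E'
from fit import *
import sys
tag=sys.argv[1]
for n in('scene','side'):
    d=grab(n);K=d['intrinsics'];c=d['R']@o+d['t'];u=K@c;u=u[:2]/u[2]
    a,b=int(u[0]),int(u[1]);y0,x0=max(0,b-60),max(0,a-65)
    cv2.imwrite(f'pics/{n}{tag}.png',cv2.resize(d['pixels'][y0:y0+110,x0:x0+130],None,fx=5,fy=5,interpolation=cv2.INTER_CUBIC));print(n,'px',u,'crop',x0,y0)
    W=cloud(d);P=(W[np.linalg.norm(W-o,axis=2)<.05]-o)@D;P=P[(P[:,2]<.02)&(P[:,2]>-.008)]
    if len(P): print(len(P),'rel lo/hi',P.min(0),P.max(0))
E
python3 see.py 6; python3 -c "
from fit import *
print('to hook line', 100*tw(np.array([.6460+.0042,-.1225+.09,.129])-o))"
```

```text
pos [0.647 0.127 0.388] F [-0.5   -0.003 -0.708] g 0.2271289024294594 t 10.55 q [ 0.097  0.502 -0.652  1.378  0.716  1.676 -0.619]
tool z [-0.036 -0.493 -0.869] lifter x est [-0.046 -0.999  0.004] lean err deg 1.229420890208701 up axis [0.021 0.003 1.   ]
lifter origin est [ 0.635 -0.041  0.118]
scene px [319.572 250.278] crop 254 190
209 rel lo/hi [-0.011 -0.048 -0.008] [0.029 0.022 0.02 ]
side px [381.871 222.99 ] crop 316 162
161 rel lo/hi [-0.014 -0.049 -0.008] [0.026 0.024 0.02 ]
pos [0.647 0.129 0.388] F [ 0.311  0.673 -0.726] g 0.228119067878537 t 10.65 q [ 0.095  0.502 -0.653  1.377  0.716  1.676 -0.619]
tool z [-0.034 -0.492 -0.87 ] lifter x est [-0.043 -0.999  0.003] lean err deg 1.1955900982030279 up axis [0.021 0.003 1.   ]
lifter origin est [ 0.636 -0.039  0.118]
to hook line [ 0.107  1.411 -1.334]
```

Call:
play_rows --targets "0 0.9 -1.1 -0.017 0 0.01 -1;0 0.2 -0.3 0 0 0 -1;0 0 0 0 0 0 -1"

```text
time: 11.02
position: [0.6581, 0.1406, 0.402]
tool_rot: [1.97, 1.899, -0.511]
ft_force: [-0.0, 0.2, -1.1]
grip_width: 0.229
```

```bash
python3 see.py 7; python3 -c "
from fit import *
print('to hook line', 100*tw(np.array([.6460+.0042,-.1225+.09,.129])-o), 'to bar',100*tw(np.array([.646,-.124,.129])-o))"
```

```text
pos [0.658 0.141 0.402] F [-0.022  0.224 -1.145] g 0.2285083895850608 t 11.025 q [ 0.07   0.518 -0.652  1.327  0.731  1.692 -0.618]
tool z [-0.012 -0.49  -0.871] lifter x est [-0.037 -0.999  0.   ] lean err deg 0.0730740404169029 up axis [-0.001  0.     1.   ]
lifter origin est [ 0.654 -0.027  0.131]
scene px [330.405 247.778] crop 265 187
59 rel lo/hi [-0.011 -0.013 -0.004] [0.009 0.006 0.014]
side px [386.812 213.722] crop 321 153
119 rel lo/hi [-0.011 -0.014 -0.004] [0.009 0.021 0.02 ]
pos [0.658 0.14  0.402] F [ 0.686  0.077 -1.755] g 0.2286994085484028 t 11.125 q [ 0.071  0.517 -0.652  1.328  0.731  1.692 -0.618]
tool z [-0.013 -0.491 -0.871] lifter x est [-0.037 -0.999  0.001] lean err deg 0.05983495371569234 up axis [-0.001  0.001  1.   ]
lifter origin est [ 0.654 -0.028  0.131]
to hook line [-0.341 -0.333  0.419] to bar [-8.321 -0.431  4.914]
```

View pics/scene7.png

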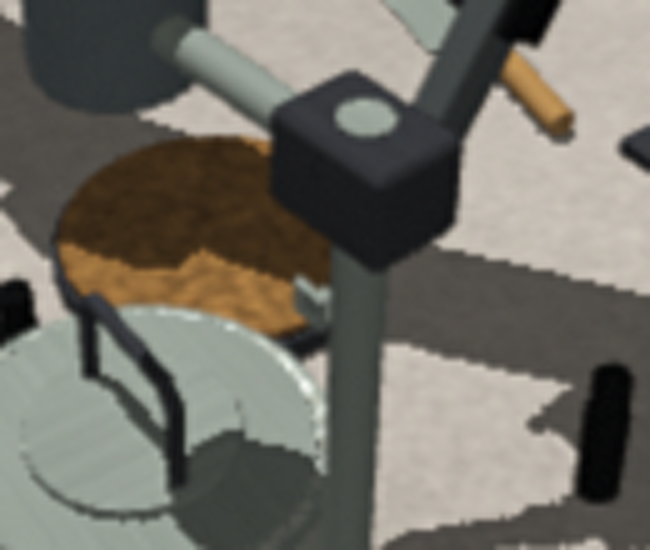

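View pics/side7.png

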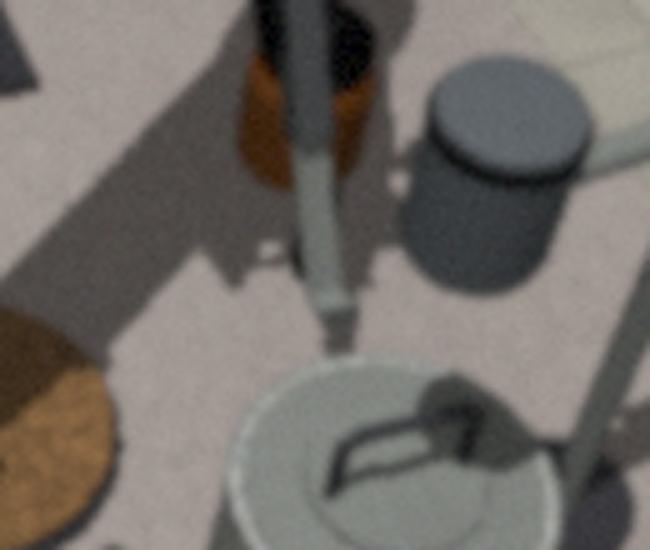

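Both crops show the hook at scene (327,247) / side (386,213), upright and just left of the loop, a few mm wide in x. Now I insert it.

Call:
play_rows --targets "-0.8 -0.3 0.5 0 0 0 -1;-1.6 -0.1 1 0 0 0 -1;-1.6 0 1 0 0 0 -1;-1.6 0 1 0 0 0 -1;0 0 0 0 0 0 -1"

```text
time: 11.75
position: [0.6509, 0.0663, 0.3982]
tool_rot: [1.973, 1.893, -0.517]
ft_force: [-0.3, -0.3, -0.7]
grip_width: 0.228
```

```bash
python3 see.py 8; python3 -c "
from fit import *
print( 'to bar',100*tw(np.array([.646,-.1255,.129])-o))"
```

```text
pos [0.651 0.066 0.398] F [-0.317 -0.272 -0.695] g 0.22755708049314524 t 11.75 q [ 0.187  0.456 -0.637  1.412  0.722  1.617 -0.536]
tool z [-0.016 -0.493 -0.87 ] lifter x est [-0.042 -0.999  0.004] lean err deg 0.22491274295551136 up axis [0.    0.004 1.   ]
lifter origin est [ 0.646 -0.102  0.128]
scene px [298.483 261.4  ] crop 233 201
207 rel lo/hi [-0.036 -0.025 -0.007] [0.041 0.021 0.02 ]
side px [396.999 238.234] crop 331 178
147 rel lo/hi [-0.038 -0.025 -0.008] [0.038 0.025 0.02 ]
pos [0.651 0.069 0.398] F [ 0.271  0.254 -0.683] g 0.22969688434851973 t 11.85 q [ 0.184  0.456 -0.639  1.412  0.721  1.617 -0.537]
tool z [-0.014 -0.492 -0.871] lifter x est [-0.039 -0.999  0.002] lean err deg 0.10261658165100884 up axis [0.    0.002 1.   ]
lifter origin est [ 0.646 -0.099  0.128]
to bar [-2.375  0.092  1.184]
```

View pics/side8.png

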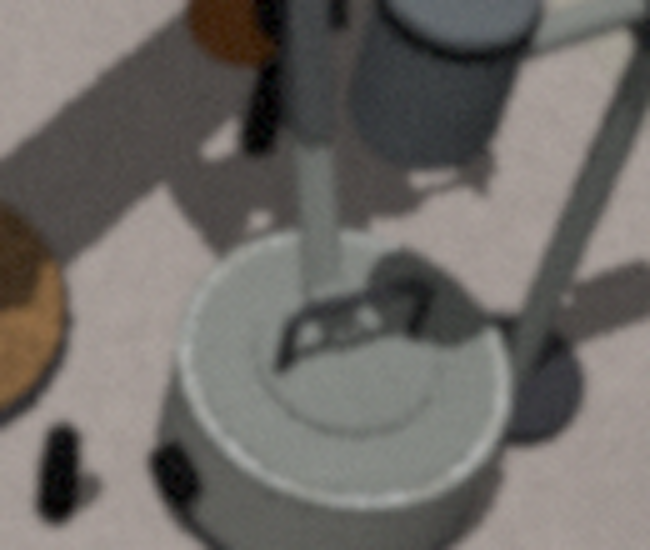

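View pics/scene8.png

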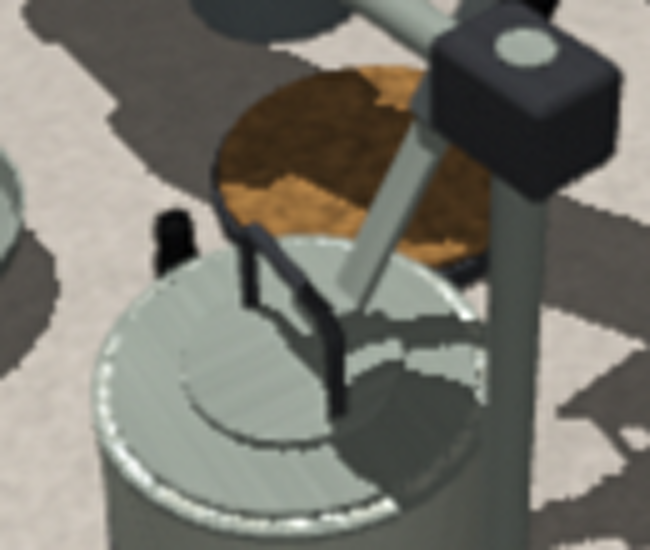

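```bash
python3 - <<'E'
from h import *
for n,pts in {'side':[(331+295/5,178+318/5),(331+428/5,178+288/5)],'scene':[(233+248/5,201+235/5),(233+338/5,201+330/5)]}.items():
    d=load(n);q=[ray(d,*p,.158) for p in pts];print(n,q,np.mean(q,0))
E
```

```text
side [array([ 0.611, -0.123,  0.158]), array([ 0.679, -0.128,  0.158])] [ 0.645 -0.125  0.158]
scene [array([ 0.622, -0.124,  0.158]), array([ 0.686, -0.124,  0.158])] [ 0.654 -0.124  0.158]
```

Call:
play_rows --targets "-1.2 0.1 0.6 0 0 0 -1;-1 0 0.5 0 0 0 -1;-0.1 0 0.1 0 0 0 -1;0 0 0 0 0 0 -1"

```text
time: 12.35
position: [0.6508, 0.0434, 0.3991]
tool_rot: [1.968, 1.901, -0.512]
ft_force: [0.0, 0.1, -1.0]
grip_width: 0.23
```

```bash
python3 see.py 9; python3 -c "
from fit import *
print( 'to bar',100*tw(np.array([.646,-.1255,.129])-o),'up',tw([0,0,1]))"
```

```text
pos [0.651 0.043 0.399] F [ 0.009  0.092 -1.03 ] g 0.2301665459457011 t 12.35 q [ 0.223  0.441 -0.633  1.427  0.72   1.593 -0.498]
tool z [-0.013 -0.49  -0.871] lifter x est [-0.036 -1.     0.   ] lean err deg 0.023672015414252817 up axis [0. 0. 1.]
lifter origin est [ 0.647 -0.124  0.128]
scene px [289.587 266.134] crop 224 206
224 rel lo/hi [-0.037 -0.013 -0.007] [0.039 0.022 0.02 ]
side px [401.536 245.122] crop 336 185
150 rel lo/hi [-0.04  -0.013 -0.008] [0.037 0.026 0.02 ]
pos [0.651 0.044 0.399] F [ 0.127  0.315 -1.271] g 0.22467199494600265 t 12.45 q [ 0.222  0.441 -0.633  1.427  0.72   1.593 -0.498]
tool z [-0.013 -0.491 -0.871] lifter x est [-0.035 -1.     0.   ] lean err deg 0.027731928561900286 up axis [0. 0. 1.]
lifter origin est [ 0.647 -0.124  0.128]
to bar [-0.154 -0.065  0.01 ] up [-0.491  0.004 -0.871]
```

View pics/side9.png

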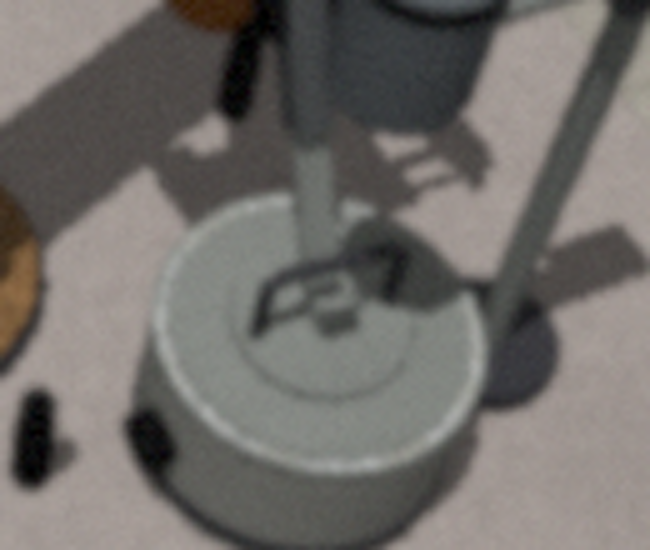

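View pics/scene9.png

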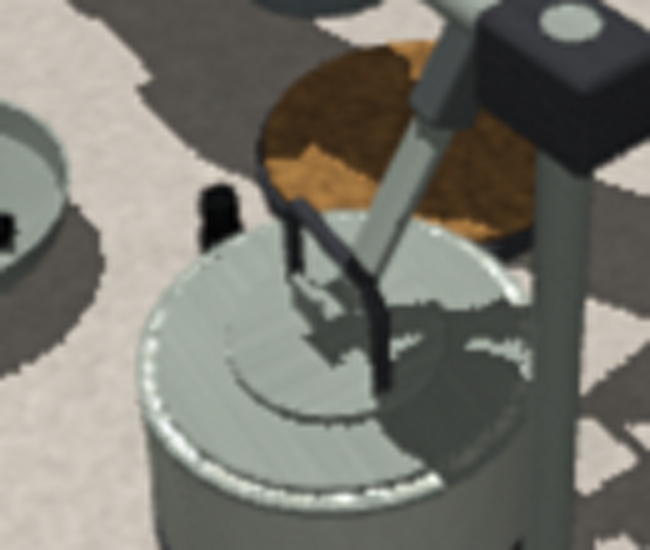

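The hook tip has passed through the loop (side ~(401,244), scene ~(288,264)). I nudge it 2 mm further and raise it until it takes the lid's weight.

Call:
play_rows --targets "-0.2 0 0.1 0 0 0 -1;-0.3 0 -0.6 0 0 0 -1;-0.3 0 -0.6 0 0 0 -1;-0.3 0 -0.55 0 0 0 -1;-0.2 0 -0.4 0 0 0 -1;0 0 0 0 0 0 -1" --newtons 60

```text
time: 13.2
position: [0.6506, 0.0439, 0.4248]
tool_rot: [1.967, 1.905, -0.509]
ft_force: [0.6, -0.1, -4.2]
grip_width: 0.23
```

```bash
python3 see.py 10
```

```text
pos [0.651 0.044 0.425] F [ 0.598 -0.052 -4.223] g 0.23008767965983243 t 13.2 q [ 0.223  0.427 -0.636  1.393  0.712  1.629 -0.47 ]
tool z [-0.012 -0.488 -0.873] lifter x est [-0.033 -1.    -0.002] lean err deg 0.12310224844169033 up axis [ 0.    -0.002  1.   ]
lifter origin est [ 0.647 -0.123  0.154]
scene px [289.634 256.603] crop 224 196
301 rel lo/hi [-0.035 -0.014 -0.008] [0.039 0.024 0.02 ]
side px [403.296 238.77 ] crop 338 178
223 rel lo/hi [-0.039 -0.013 -0.008] [0.037 0.025 0.02 ]
```

View pics/scene10.png

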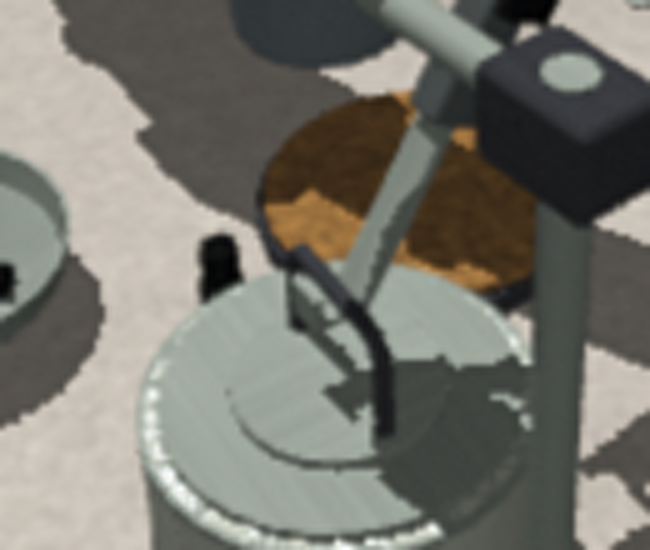

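View pics/side10.png

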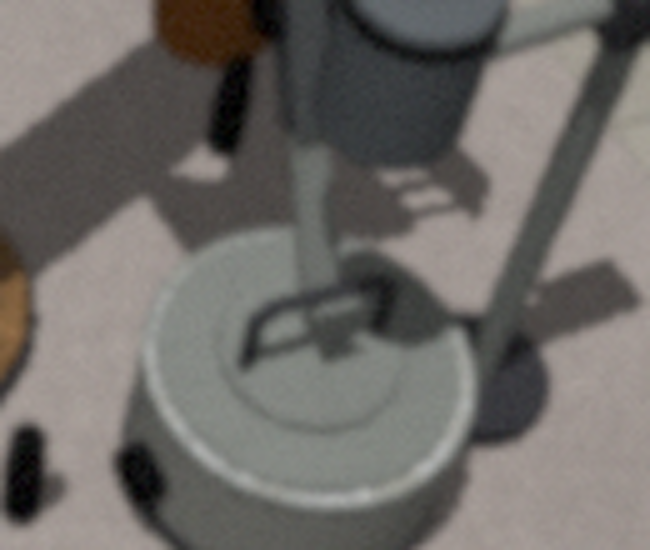

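The bar sits in the hook and the force shows about 3 N of weight taken. Now I lift.

Call:
play_rows --targets "-0.2 0 -0.4 0 0 0 -1;-0.4 0 -0.7 0 0 0 -1;-0.5 0 -0.9 0 0 0 -1;-0.5 0 -0.9 0 0 0 -1;-0.5 0 -0.9 0 0 0 -1;-0.5 0 -0.9 0 0 0 -1;-0.3 0 -0.5 0 0 0 -1;-0.1 0 -0.2 0 0 0 -1;0 0 0 0 0 0 -1;0 0 0 0 0 0 -1"

```text
time: 14.55
position: [0.6503, 0.044, 0.4899]
tool_rot: [1.968, 1.906, -0.511]
ft_force: [0.2, -0.7, -4.4]
grip_width: 0.227
```

```bash
python3 see.py 11
```

```text
pos [0.65  0.044 0.49 ] F [ 0.181 -0.691 -4.424] g 0.2265099346705146 t 14.55 q [ 0.214  0.404 -0.641  1.29   0.705  1.732 -0.404]
tool z [-0.014 -0.488 -0.873] lifter x est [-0.033 -1.    -0.002] lean err deg 0.1931702930885861 up axis [ 0.003 -0.002  1.   ]
lifter origin est [ 0.646 -0.123  0.219]
scene px [288.151 230.533] crop 223 170
326 rel lo/hi [-0.037 -0.013 -0.008] [0.039 0.024 0.02 ]
side px [408.249 222.26 ] crop 343 162
252 rel lo/hi [-0.04  -0.013 -0.008] [0.038 0.021 0.02 ]
```

View pics/scene11.png

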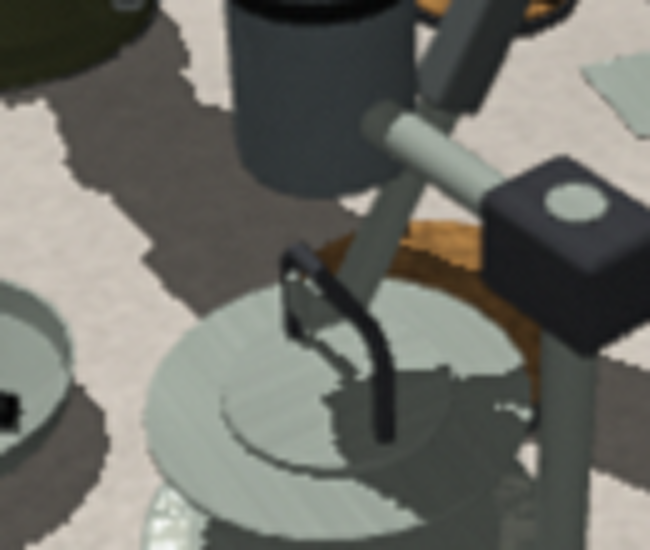

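View pics/side11.png

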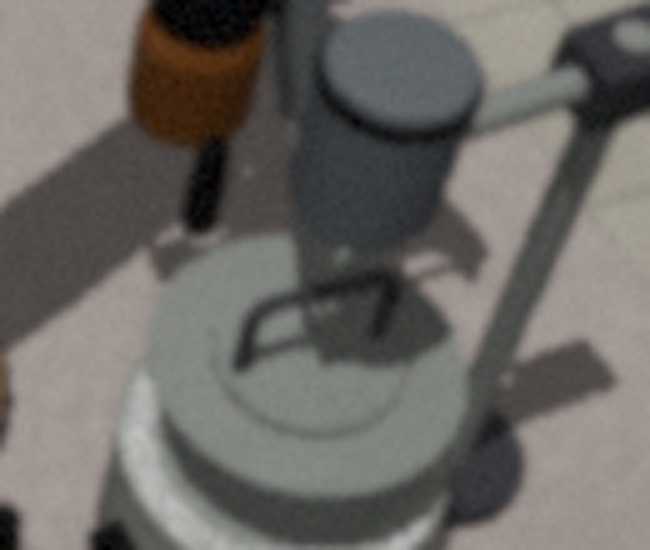

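The lid hangs level, with its underside at about 0.159 m, clear of the rim and the motor. Next I carry it.

```bash
python3 -c "
from fit import *
print('to hover',100*tw(np.array([.4757,.0368,.150])-o))"; python3 - <<'E'
from h import *
# second measurement of trivet from fresh scene? use stored initial side image and melter-free; body ellipse
import subprocess
E
```

```text
pos [0.65  0.044 0.49 ] F [ 0.463  0.426 -5.175] g 0.2243676864096608 t 14.65 q [ 0.214  0.404 -0.641  1.29   0.705  1.732 -0.404]
tool z [-0.014 -0.488 -0.873] lifter x est [-0.033 -1.    -0.002] lean err deg 0.1941823207505417 up axis [ 0.003 -0.002  1.   ]
lifter origin est [ 0.646 -0.123  0.219]
to hover [ 16.82  -17.518  -1.587]
```

Call:
play_rows --targets "0.3 -0.3 -0.15 0 0 0 -1;0.6 -0.7 -0.3 0 0 0 -1;0.9 -1.1 -0.5 0 0 0 -1;1.1 -1.3 -0.6 0 0 0 -1;1.1 -1.3 -0.6 0 0 0 -1;1.1 -1.3 -0.6 0 0 0 -1;1.1 -1.3 -0.6 0 0 0 -1;1.1 -1.3 -0.6 0 0 0 -1;1.1 -1.3 -0.6 0 0 0 -1;1.1 -1.3 -0.5 0 0 0 -1;1.1 -1.3 -0.3 0 0 0 -1;1.1 -1.3 0 0 0 0 -1;1.1 -1.2 0.2 0 0 0 -1;1 -0.9 0.2 0 0 0 -1;0.7 -0.6 0.2 0 0 0 -1;0.4 -0.3 0.1 0 0 0 -1;0 0 0 0 0 0 -1"

```text
time: 16.77
position: [0.4744, 0.2141, 0.4549]
tool_rot: [1.964, 1.909, -0.509]
ft_force: [-0.0, -0.0, -3.7]
grip_width: 0.229
```

```bash
python3 see.py 12; python3 -c "
from fit import *
print('to hover',100*tw(np.array([.4757,.0368,.150])-o))"
```

```text
pos [0.474 0.214 0.455] F [-0.04  -0.049 -3.658] g 0.2287346368732216 t 16.775 q [ 0.069  0.2   -0.78   1.604  0.514  1.748 -0.754]
tool z [-0.011 -0.488 -0.873] lifter x est [-0.03  -1.    -0.002] lean err deg 0.14248489945024576 up axis [ 0.001 -0.002  1.   ]
lifter origin est [0.471 0.047 0.184]
scene px [308.93  179.066] crop 243 119
143 rel lo/hi [-0.017 -0.013 -0.008] [0.039 0.022 0.02 ]
side px [309.638 197.168] crop 244 137
211 rel lo/hi [-0.039 -0.013 -0.008] [0.039 0.027 0.02 ]
pos [0.475 0.214 0.455] F [ 0.595 -0.25  -3.936] g 0.22213557209313645 t 16.875 q [ 0.07   0.2   -0.78   1.603  0.515  1.748 -0.754]
tool z [-0.011 -0.488 -0.873] lifter x est [-0.031 -1.    -0.002] lean err deg 0.13237902169606033 up axis [ 0.001 -0.002  1.   ]
lifter origin est [0.471 0.047 0.184]
to hover [0.809 0.46  3.436]
```

View pics/scene12.png

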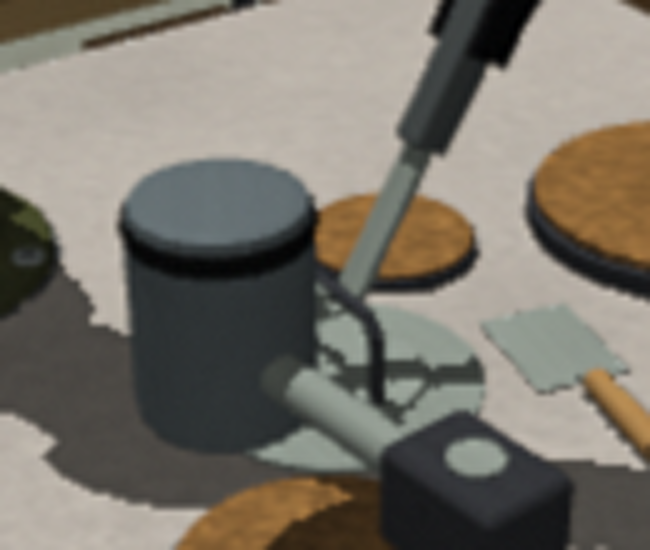

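View pics/side12.png

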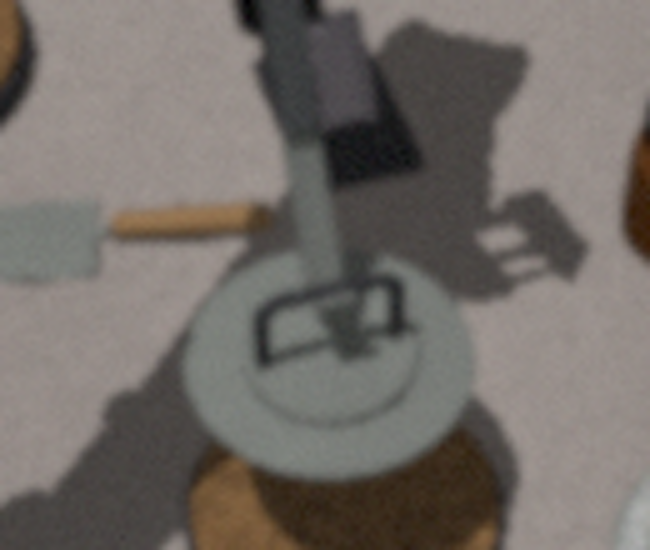

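The lid hangs level near the trivet. I measure its actual centre and tilt from depth.

```bash
cat > lid.py <<'E'
from fit import *
from scipy.optimize import least_squares
for n in ('side','scene'):
    d=grab(n);W=cloud(d)
    zb=o[2]-.060 # lid origin z
    # lid surface band by height
    F=W[(W[...,2]>zb+.005)&(W[...,2]<zb+.024)&(np.hypot(W[...,0]-o[0],W[...,1]-o[1])<.095)]
    A=np.c_[F[:,:2]-o[:2],np.ones(len(F))]
    rf=F[np.abs(F[:,2]-np.median(F[:,2]))<.008]
    fl=np.hypot(F[:,0]-o[0],F[:,1]-o[1])>.05
    c,_,_,_=np.linalg.lstsq(A[fl],F[fl,2],rcond=None)
    a=np.arctan2(F[:,1]-o[1],F[:,0]-o[0]);r=np.hypot(F[:,1]-o[1],F[:,0]-o[0]);E=[]
    for i in range(-18,18):
        q=(np.degrees(a)//10==i)
        if q.sum()>5: E.append(F[q][np.argsort(r[q])[-2]])
    E=np.array(E);E=E[np.hypot(E[:,0]-o[0],E[:,1]-o[1])>.055]
    f=least_squares(lambda p:np.hypot(E[:,0]-p[0],E[:,1]-p[1])-.075,[o[0],o[1]],loss='soft_l1',f_scale=.002)
    print(n,'lid centre',f.x,'flange z',c[2],'tilt deg',np.degrees(c[:2]),len(E))
E
python3 lid.py
```

```text
pos [0.475 0.214 0.455] F [ 0.595 -0.25  -3.936] g 0.22213557209313645 t 16.875 q [ 0.07   0.2   -0.78   1.603  0.515  1.748 -0.754]
tool z [-0.011 -0.488 -0.873] lifter x est [-0.031 -1.    -0.002] lean err deg 0.13237902169606033 up axis [ 0.001 -0.002  1.   ]
lifter origin est [0.471 0.047 0.184]
side lid centre [0.471 0.049] flange z 0.13668984202465365 tilt deg [ 0.174 -0.07 ] 35
scene lid centre [0.47  0.046] flange z 0.13638026642858564 tilt deg [ 0.147 -0.14 ] 21
```

Call:
play_rows --targets "0.2 0.1 0.5 0 0 0 -1;0.4 0.1 0.8 0 0 0 -1;0.4 0.1 1 0 0 0 -1;0.5 0.1 1.2 0 0 0 -1;0.5 0.1 1.2 0 0 0 -1;0.5 0 1.2 0 0 0 -1;0.4 0 1 0 0 0 -1;0.3 0 0.6 0 0 0 -1;0.1 0 0.2 0 0 0 -1;0 0 0 0 0 0 -1"

```text
time: 18.23
position: [0.4806, 0.2032, 0.3652]
tool_rot: [1.967, 1.907, -0.51]
ft_force: [-0.5, 0.7, -3.8]
grip_width: 0.228
```

```bash
python3 lid.py; python3 -c "
from fit import *
print('to place',100*tw(np.array([.4757,.0368,.080])-o))"
```

```text
pos [0.481 0.203 0.365] F [-0.463  0.666 -3.765] g 0.2277819853226787 t 18.225 q [ 0.071  0.262 -0.765  1.727  0.551  1.599 -0.831]
tool z [-0.013 -0.488 -0.873] lifter x est [-0.032 -1.    -0.002] lean err deg 0.15829598180282375 up axis [ 0.002 -0.002  1.   ]
lifter origin est [0.477 0.036 0.094]
side lid centre [0.476 0.038] flange z 0.04664980800492527 tilt deg [ 0.04  -0.282] 35
scene lid centre [0.477 0.039] flange z 0.04650668860297535 tilt deg [ 0.089 -0.245] 25
pos [0.481 0.203 0.365] F [ 0.357 -0.344 -4.664] g 0.22634500779665268 t 18.325 q [ 0.071  0.262 -0.765  1.726  0.551  1.599 -0.831]
tool z [-0.012 -0.488 -0.873] lifter x est [-0.032 -1.    -0.002] lean err deg 0.1524385808556521 up axis [ 0.001 -0.002  1.   ]
lifter origin est [0.477 0.036 0.094]
to place [ 0.735 -0.109  1.214]
```

The lid is centred over the trivet within 2 mm, level, and 14 mm above the cork. I lower it gently.

Call:
play_rows --targets "0.15 0 0.25 0 0 0 -1;0.15 0 0.25 0 0 0 -1;0.15 0 0.25 0 0 0 -1;0.1 0 0.2 0 0 0 -1;0.1 0 0.2 0 0 0 -1;0.1 0 0.2 0 0 0 -1;0.1 0 0.2 0 0 0 -1;0.1 0 0.2 0 0 0 -1;0 0 0 0 0 0 -1"

```text
time: 19.45
position: [0.4812, 0.203, 0.3461]
tool_rot: [1.965, 1.903, -0.508]
ft_force: [-0.9, 0.9, -0.5]
grip_width: 0.228
```

```bash
python3 lid.py; python3 -c "
from fit import *
print('to unhook',100*tw(np.array([.477,.036,.059])-o))"
```

```text
pos [0.481 0.203 0.346] F [-0.934  0.881 -0.539] g 0.2281779556273871 t 19.45 q [ 0.065  0.28  -0.762  1.749  0.565  1.569 -0.855]
tool z [-0.009 -0.49  -0.872] lifter x est [-0.033 -1.    -0.001] lean err deg 0.1209968962933029 up axis [-0.002 -0.001  1.   ]
lifter origin est [0.478 0.035 0.075]
side lid centre [0.476 0.033] flange z 0.030079601758221147 tilt deg [0.743 1.729] 35
scene lid centre [0.476 0.03 ] flange z 0.031084062531057586 tilt deg [-0.801  1.975] 26
pos [0.481 0.203 0.346] F [-0.464  0.35  -0.76 ] g 0.22432829819970695 t 19.55 q [ 0.065  0.28  -0.762  1.749  0.565  1.569 -0.855]
tool z [-0.009 -0.49  -0.872] lifter x est [-0.033 -1.    -0.001] lean err deg 0.13443308358669503 up axis [-0.002 -0.001  1.   ]
lifter origin est [0.478 0.036 0.075]
to unhook [ 0.828 -0.135  1.395]
```

The load is off the lifter and the lid is resting on the cork. I lower the hook another 16 mm and then look.

Call:
play_rows --targets "0.2 0 0.35 0 0 0 -1;0.2 0 0.35 0 0 0 -1;0.2 0 0.35 0 0 0 -1;0.2 0 0.3 0 0 0 -1;0 0 0 0 0 0 -1"

```text
time: 20.18
position: [0.4813, 0.2034, 0.3293]
tool_rot: [1.965, 1.904, -0.508]
ft_force: [-0.2, 0.1, -2.1]
grip_width: 0.229
```

```bash
sed -i 's/^    zb=.*/    zb=.020/' lid.py; python3 lid.py;python3 see.py 14
```

```text
pos [0.481 0.203 0.329] F [-0.195  0.068 -2.14 ] g 0.22914574658344652 t 20.175 q [ 0.059  0.299 -0.759  1.766  0.576  1.544 -0.876]
tool z [-0.009 -0.49  -0.872] lifter x est [-0.032 -1.    -0.001] lean err deg 0.11338205039161395 up axis [-0.002 -0.001  1.   ]
lifter origin est [0.478 0.036 0.058]
side lid centre [0.477 0.039] flange z 0.03271544796325925 tilt deg [-0.117 -0.113] 35
scene lid centre [0.479 0.04 ] flange z 0.032567671810888925 tilt deg [-0.123  0.073] 28
pos [0.481 0.203 0.33 ] F [ 0.032 -0.517 -1.121] g 0.22929373581870863 t 20.275 q [ 0.059  0.298 -0.759  1.766  0.576  1.545 -0.876]
tool z [-0.009 -0.49  -0.872] lifter x est [-0.033 -1.    -0.001] lean err deg 0.1498664734595426 up axis [-0.003 -0.001  1.   ]
lifter origin est [0.478 0.036 0.059]
scene px [307.495 222.351] crop 242 162
137 rel lo/hi [-0.039 -0.013 -0.006] [0.038 0.022 0.019]
side px [313.675 229.685] crop 248 169
119 rel lo/hi [-0.04  -0.015 -0.006] [0.035 0.022 0.02 ]
```

View pics/scene14.png

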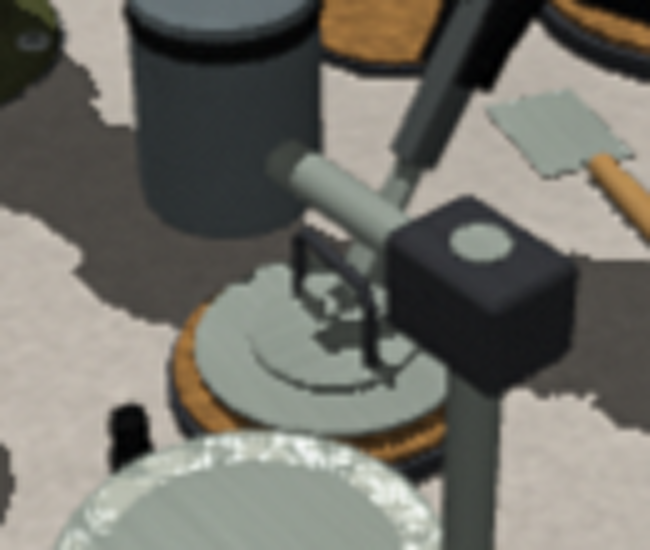

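View pics/side14.png

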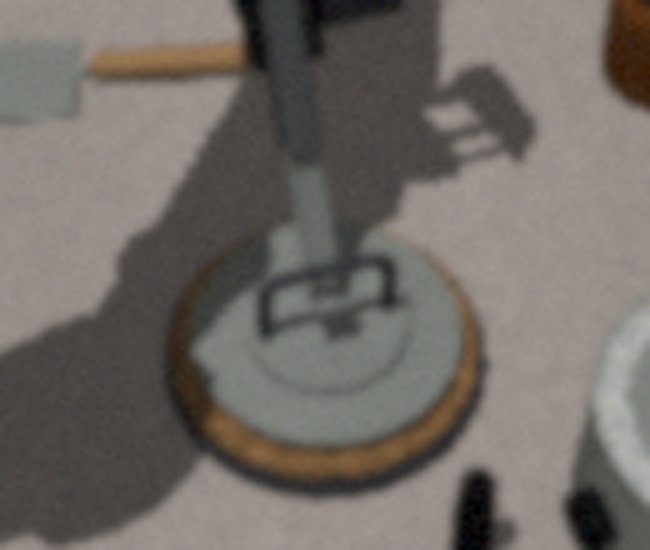

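The lid lies level on the cork at z = 0.0205, centred at (0.478, 0.039), and the hook is free below the bar. I back out to the left.

Call:
play_rows --targets "0.5 0 -0.3 0 0 0 -1;0.9 0 -0.5 0 0 0 -1;1 0 -0.57 0 0 0 -1;1 0 -0.57 0 0 0 -1;1 0 -0.57 0 0 0 -1;1 0 -0.57 0 0 0 -1;1 0 -0.57 0 0 0 -1;0.5 0 -0.3 0 0 0 -1;0 0 0 0 0 0 -1"

```text
time: 21.5
position: [0.4838, 0.2901, 0.3307]
tool_rot: [1.965, 1.906, -0.504]
ft_force: [-1.2, -0.2, -1.2]
grip_width: 0.227
```

```bash
sed -i 's/o\[0\]/.478/g;s/o\[1\]/.039/g;s/o\[:2\]/np.array([.478,.039])/g' lid.py; python3 lid.py; python3 -c "
from fit import *
print('to above rest',100*tw(np.array([.5777,.3110,.14])-o),'turn',Ro.from_matrix(R0.T@Rg).as_rotvec())"
```

```text
pos [0.484 0.29  0.331] F [-1.155 -0.235 -1.199] g 0.2267824313804331 t 21.5 q [-0.09   0.421 -0.777  1.636  0.6    1.636 -1.008]
tool z [-0.007 -0.488 -0.873] lifter x est [-0.031 -1.    -0.003] lean err deg 0.22719772966906268 up axis [-0.003 -0.002  1.   ]
lifter origin est [0.481 0.123 0.059]
side lid centre [0.477 0.039] flange z 0.03280252367420235 tilt deg [-0.002  0.028] 36
scene lid centre [0.478 0.039] flange z 0.03248985001550787 tilt deg [-0.15   0.055] 29
pos [0.484 0.289 0.331] F [-0.455 -0.551 -1.2  ] g 0.2281702630976035 t 21.6 q [-0.09   0.421 -0.777  1.637  0.6    1.636 -1.008]
tool z [-0.008 -0.489 -0.873] lifter x est [-0.031 -1.    -0.002] lean err deg 0.21794463683256812 up axis [-0.003 -0.002  1.   ]
lifter origin est [0.481 0.122 0.06 ]
to above rest [ 12.809   9.131 -16.317] turn [-0.004 -0.002 -0.014]
```

Call:
play_rows --targets "-0.8 0 -1.4 0 0 0 -1;-1.2 0 -2.1 0 0 0 -1;-1.2 0 -2.1 0 0 0 -1;-0.7 0 -1.4 0 0 0 -1;1 0.6 -0.6 0 0 -0.004 -1;2 1.1 -1.1 0 0 -0.004 -1;2.1 1.2 -1.2 0 0 -0.004 -1;2.1 1.2 -1.2 0 0 -0.002 -1;2.1 1.2 -1.2 0 0 0 -1;2.1 1.2 -1.2 0 0 0 -1;2.1 1.2 -1.2 0 0 0 -1;2 1.1 -1.1 0 0 0 -1;1 0.5 -0.5 0 0 0 -1;0 0 0 0 0 0 -1"

```text
time: 23.35
position: [0.5864, 0.4859, 0.4039]
tool_rot: [1.951, 1.916, -0.524]
ft_force: [-0.6, -1.0, -1.4]
grip_width: 0.228
```

```bash
python3 see.py 16; python3 -c "
from fit import *
print('to above rest',100*tw(np.array([.5777,.3110,.14])-o),'turn',Ro.from_matrix(R0.T@Rg).as_rotvec(),'world TCP err',np.array([.5787,.4787,.2869])-s['position'])"
```

```text
pos [0.586 0.486 0.404] F [-0.595 -1.023 -1.416] g 0.22754317556272943 t 23.35 q [-0.501  0.817 -0.68   0.878  0.76   2.014 -0.96 ]
tool z [-0.015 -0.496 -0.868] lifter x est [-0.022 -1.     0.007] lean err deg 0.7133740922227766 up axis [0.011 0.007 1.   ]
lifter origin est [0.582 0.316 0.134]
scene px [414.38  181.887] crop 349 121
110 rel lo/hi [-0.01  -0.015 -0.004] [0.01  0.021 0.019]
side px [315.424 134.878] crop 250 74
88 rel lo/hi [-0.01  -0.015 -0.003] [0.009 0.026 0.02 ]
pos [0.586 0.485 0.405] F [-0.805 -0.522 -1.503] g 0.2264398353394261 t 23.45 q [-0.499  0.814 -0.681  0.88   0.76   2.014 -0.96 ]
tool z [-0.015 -0.496 -0.868] lifter x est [-0.023 -1.     0.007] lean err deg 0.6992470510899912 up axis [0.01  0.007 1.   ]
lifter origin est [0.582 0.315 0.135]
to above rest [-0.613 -0.4   -0.213] turn [-0.011  0.007 -0.   ] world TCP err [-0.008 -0.006 -0.118]
```

View pics/scene16.png

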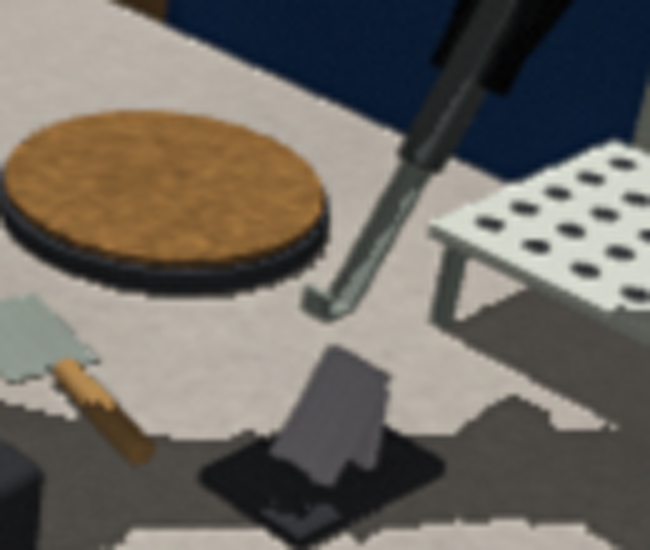

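Call:
play_rows --targets "-0.6 -0.4 0 -0.011 0.007 0 -1;0 0 0 0 0 0 -1"

```text
time: 23.7
position: [0.5822, 0.4782, 0.4086]
tool_rot: [1.95, 1.916, -0.505]
ft_force: [-0.3, 0.4, -1.7]
grip_width: 0.227
```

```bash
cat > rest.py <<'E'
from fit import *
print('turn',Ro.from_matrix(R0.T@Rg).as_rotvec(),'world TCP err mm',1000*(np.array([.5787,.4787,.2869])-s['position']),'tool cm',100*tw(np.array([.5787,.4787,.2869])-s['position']))
E
python3 rest.py
```

```text
pos [0.582 0.478 0.409] F [-0.271  0.41  -1.704] g 0.2271286109406641 t 23.7 q [-0.483  0.79  -0.688  0.915  0.755  1.995 -0.966]
tool z [-0.003 -0.49  -0.871] lifter x est [-0.018 -1.     0.   ] lean err deg 0.05276920747290079 up axis [-0.001  0.     1.   ]
lifter origin est [0.581 0.31  0.138]
turn [ 0.     0.    -0.001] world TCP err mm [  -3.509    0.529 -121.661] tool cm [ 6.006 -0.417 10.578]
```

Orientation is exact now. I shift -4 mm along tool y and descend most of the way, then check before entering the cheeks.

Call:
play_rows --targets "0 -0.4 0 0 0 0 -1;0.4 0 0.7 0 0 0 -1;0.5 0 0.87 0 0 0 -1;0.2 0 0.4 0 0 0 -1;0 0 0 0 0 0 -1"

```text
time: 24.32
position: [0.5783, 0.4769, 0.3847]
tool_rot: [1.951, 1.915, -0.505]
ft_force: [-0.2, 0.2, -0.8]
grip_width: 0.228
```

```bash
python3 rest.py; python3 see.py 18
```

```text
pos [0.578 0.477 0.385] F [-0.171  0.163 -0.789] g 0.22779237091955437 t 24.325 q [-0.47   0.79  -0.69   0.968  0.747  1.955 -0.994]
tool z [-0.003 -0.491 -0.871] lifter x est [-0.019 -1.     0.001] lean err deg 0.10218126140143106 up axis [-0.002  0.001  1.   ]
lifter origin est [0.577 0.309 0.114]
turn [ 0.     0.001 -0.003] world TCP err mm [  0.422   1.774 -97.838] tool cm [ 4.957 -0.021  8.437]
pos [0.578 0.477 0.385] F [-0.171  0.163 -0.789] g 0.22779237091955437 t 24.325 q [-0.47   0.79  -0.69   0.968  0.747  1.955 -0.994]
tool z [-0.003 -0.491 -0.871] lifter x est [-0.019 -1.     0.001] lean err deg 0.10218126140143106 up axis [-0.002  0.001  1.   ]
lifter origin est [0.577 0.309 0.114]
scene px [410.178 188.344] crop 345 128
108 rel lo/hi [-0.011 -0.015 -0.003] [0.01  0.022 0.02 ]
side px [314.81 141.83] crop 249 81
81 rel lo/hi [-0.01  -0.014 -0.004] [0.008 0.023 0.019]
```

Call:
play_rows --targets "0.5 0 0.7 0 0 0 -1;0.5 0 0.85 0 0 0 -1;0.52 0 0.87 0 0 0 -1;0.5 0 0.87 0 0 0 -1;0.5 0 0.87 0 0 0 -1;0.4 0 0.7 0 0 0 -1;0.2 0 0.4 0 0 0 -1;0 0 0 0 0 0 -1"

```text
time: 25.42
position: [0.5787, 0.4786, 0.3192]
tool_rot: [1.951, 1.915, -0.505]
ft_force: [0.8, 0.7, -1.3]
grip_width: 0.228
```

```bash
python3 rest.py
```

```text
pos [0.579 0.479 0.319] F [ 0.783  0.717 -1.256] g 0.22821541610908375 t 25.425 q [-0.455  0.828 -0.686  1.046  0.749  1.86  -1.044]
tool z [-0.003 -0.491 -0.871] lifter x est [-0.019 -1.     0.   ] lean err deg 0.09076377605713985 up axis [-0.002  0.     1.   ]
lifter origin est [0.578 0.311 0.048]
turn [ 0.     0.    -0.003] world TCP err mm [ -0.026   0.136 -32.251] tool cm [ 1.594 -0.022  2.804]
```

Alignment is within 0.2 mm with 32 mm to go and no contact force.

Call:
play_rows --targets "0.3 0 0.5 0 0 0 -1;0.3 0 0.5 0 0 0 -1;0.3 0 0.5 0 0 0 -1;0.25 0 0.44 0 0 0 -1;0.2 0 0.35 0 0 0 -1;0 0 0 0 0 0 -1"

```text
time: 26.18
position: [0.579, 0.4793, 0.2914]
tool_rot: [1.951, 1.915, -0.504]
ft_force: [-0.9, 0.6, -1.5]
grip_width: 0.229
```

```bash
python3 rest.py
```

```text
pos [0.579 0.479 0.291] F [-0.921  0.642 -1.489] g 0.22904694778872156 t 26.175 q [-0.452  0.848 -0.682  1.073  0.754  1.822 -1.064]
tool z [-0.003 -0.49  -0.872] lifter x est [-0.019 -1.    -0.   ] lean err deg 0.13128156499874893 up axis [-0.002 -0.     1.   ]
lifter origin est [0.578 0.312 0.02 ]
turn [ 0.001 -0.    -0.003] world TCP err mm [-0.278 -0.553 -4.486] tool cm [ 0.171 -0.03   0.418]
```

Call:
play_rows --targets "0.1 0 0.2 0 0 0 -1;0.1 0 0.2 0 0 0 -1;0.05 0 0.1 0 0 0 -1;0 0 0 0 0 0 -1"

```text
time: 26.68
position: [0.5791, 0.4788, 0.2869]
tool_rot: [1.952, 1.913, -0.503]
ft_force: [0.0, 0.4, -1.3]
grip_width: 0.225
```

```bash
python3 rest.py; python3 see.py 20
```

```text
pos [0.579 0.479 0.287] F [ 0.016  0.386 -1.33 ] g 0.2248425959484023 t 26.675 q [-0.451  0.85  -0.681  1.079  0.755  1.815 -1.068]
tool z [-0.002 -0.49  -0.871] lifter x est [-0.02 -1.    0.  ] lean err deg 0.19672460867596075 up axis [-0.003  0.     1.   ]
lifter origin est [0.579 0.311 0.016]
turn [ 0.002  0.    -0.004] world TCP err mm [-0.413 -0.054 -0.005] tool cm [-0.005 -0.041  0.003]
pos [0.579 0.479 0.287] F [ 0.016  0.386 -1.33 ] g 0.2248425959484023 t 26.675 q [-0.451  0.85  -0.681  1.079  0.755  1.815 -1.068]
tool z [-0.002 -0.49  -0.871] lifter x est [-0.02 -1.    0.  ] lean err deg 0.19672460867596075 up axis [-0.003  0.     1.   ]
lifter origin est [0.579 0.311 0.016]
scene px [405.853 216.919] crop 340 156
469 rel lo/hi [-0.043 -0.032 -0.008] [0.039 0.049 0.02 ]
side px [314.666 164.361] crop 249 104
397 rel lo/hi [-0.043 -0.033 -0.008] [0.037 0.045 0.02 ]
```

View pics/scene20.png

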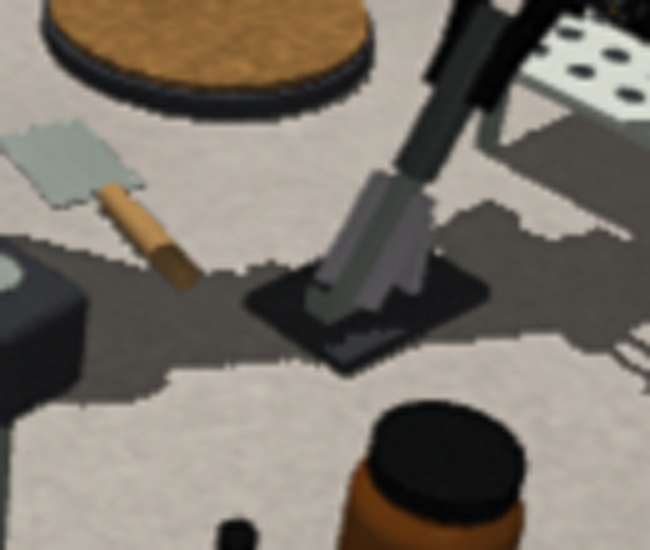

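The lifter is back in its rest with the TCP at the recorded grasp pose. I press down 1 mm and open.

Call:
play_rows --targets "0.05 0 0.12 0 0 0 -1;0 0 0 0 0 0 -0.6;0 0 0 0 0 0 -0.3;0 0 0 0 0 0 0;0 0 0 0 0 0 0.5;0 0 0 0 0 0 1;0 0 0 0 0 0 1;0 0 0 0 0 0 1;0 0 0 0 0 0 1;0 0 0 0 0 0 1"

```text
time: 28.02
position: [0.5792, 0.4788, 0.286]
tool_rot: [1.952, 1.913, -0.502]
ft_force: [-0.0, 0.9, -0.5]
grip_width: 0.979
```

```bash
python3 rest.py; python3 see.py 21
```

```text
pos [0.579 0.479 0.286] F [-0.003  0.93  -0.477] g 0.9792288950828237 t 28.025 q [-0.451  0.851 -0.681  1.08   0.756  1.813 -1.069]
tool z [-0.001 -0.49  -0.872] lifter x est [-0.02  -1.    -0.001] lean err deg 0.24359417822106683 up axis [-0.004 -0.001  1.   ]
lifter origin est [0.579 0.311 0.015]
turn [ 0.002 -0.001 -0.005] world TCP err mm [-0.51  -0.12   0.934] tool cm [-0.057 -0.05  -0.075]
pos [0.579 0.479 0.286] F [-0.003  0.93  -0.477] g 0.9792288950828237 t 28.025 q [-0.451  0.851 -0.681  1.08   0.756  1.813 -1.069]
tool z [-0.001 -0.49  -0.872] lifter x est [-0.02  -1.    -0.001] lean err deg 0.24359417822106683 up axis [-0.004 -0.001  1.   ]
lifter origin est [0.579 0.311 0.015]
scene px [405.956 217.239] crop 340 157
471 rel lo/hi [-0.044 -0.032 -0.008] [0.038 0.05  0.02 ]
side px [314.732 164.516] crop 249 104
387 rel lo/hi [-0.043 -0.032 -0.008] [0.038 0.043 0.019]
```

View pics/scene21.png

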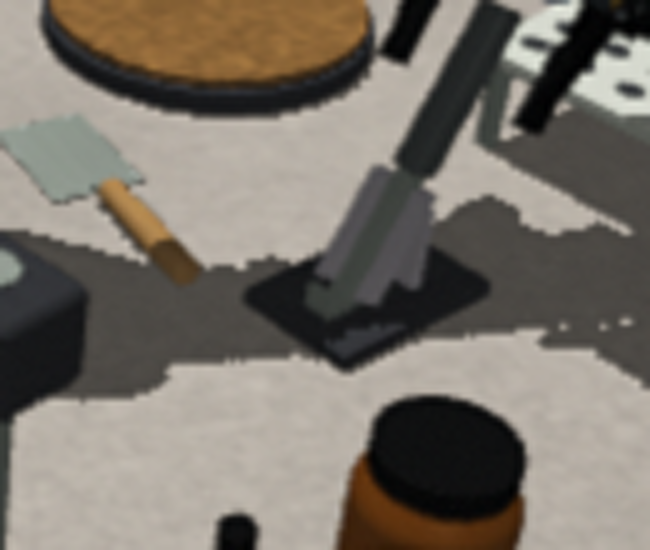

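The jaws are fully open and the lifter stands in its rest. I retreat straight back along the tool axis.

Call:
play_rows --targets "0 0 -1 0 0 0 1;0 0 -2 0 0 0 1;0 0 -2 0 0 0 1;0 0 -2 0 0 0 1;0 0 -2 0 0 0 1;0 0 -1 0 0 0 1;0 0 0 0 0 0 1;0 0 0 0 0 0 1"

```text
time: 29.12
position: [0.5787, 0.5305, 0.3784]
tool_rot: [1.953, 1.915, -0.5]
ft_force: [-0.6, 0.8, -0.6]
grip_width: 0.999
```

```bash
cp /tmp/scene.npz /tmp/sc_b.npz; python3 lid.py; python3 - <<'E'
from h import *
d=grab('scene','scene22');W=cloud(d)
S=W[150:235,380:452].reshape(-1,3)
H=S[(np.hypot(S[:,0]-.585,S[:,1]-.37)<.1)&(abs(S[:,0]-.58)<.03)]
for z0 in (.1275-.0075,.135,.15):
    q=H[(H[:,2]>=z0)&(H[:,2]<z0+.015)]
    print(z0+.0075,len(q),q.mean(0),'x',q[:,0].min(),q[:,0].max(),'y',q[:,1].min(),q[:,1].max())
E
```

```text
pos [0.579 0.53  0.378] F [-0.635  0.765 -0.582] g 0.9991813432543144 t 29.125 q [-0.58   0.879 -0.655  0.811  0.764  2.002 -0.997]
tool z [-0.001 -0.488 -0.873] lifter x est [-0.019 -1.    -0.003] lean err deg 0.27988265145736185 up axis [-0.004 -0.002  1.   ]
lifter origin est [0.578 0.363 0.107]
side lid centre [0.477 0.039] flange z 0.03278134878459629 tilt deg [-0.129 -0.052] 36
scene lid centre [0.478 0.04 ] flange z 0.032466681647406063 tilt deg [-0.162 -0.015] 29
0.1275 62 [0.583 0.378 0.127] x 0.5694988344746504 0.5898993057769018 y 0.36745917283167984 0.4001431041827748
0.14250000000000002 61 [0.582 0.388 0.142] x 0.5687313131468789 0.5899602361384464 y 0.37907139831760084 0.40904486602429635
0.1575 59 [0.583 0.396 0.158] x 0.5702483857688495 0.5905962264746759 y 0.38556044079036544 0.41997316255045325
```

View pics/scene22.png

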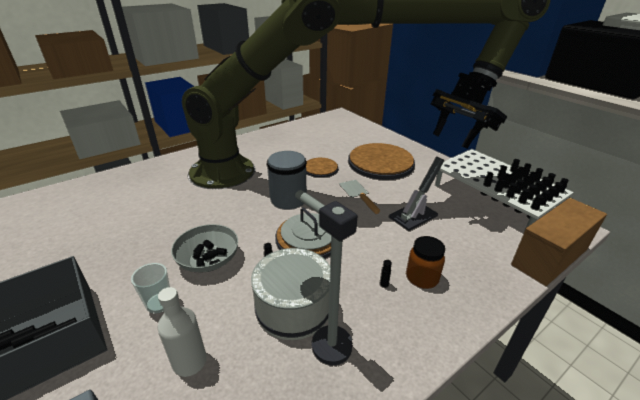

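The lid is on the trivet at scene (308,235) and the lifter is in its rest at (425,195), its handle within about 1.5 mm of where it started. The bystanders look unmoved and the gripper is clear, so I hand in.

```bash
python3 -c "
from bench import ctrl
print(ctrl.close_job())"
```

```text
the job is handed in; nothing more can be done
None
```

I moved the lid from the melter to the middle-sized trivet with the lifter, stood the lifter back in its rest, and handed the job in about 29 s into the 59 s allowed. No verdict is reported, so what follows is from my own last checks.

- **Lid:** it lies level within about 0.2° on the trivet. Its centre is at (0.478, 0.040), about 3 mm from the measured trivet centre, and its underside is 20.5 mm above the bench. In flight it stayed level within about 0.3° wherever I checked.
- **Lifter:** its handle is within about 1.5 mm of its starting position at the same lean. The jaws are open and the gripper is backed off about 10 cm.
- **Surroundings:** the bystanders look unmoved in the last picture. The wrist force stayed at a few newtons at each check, and I saw no sign of the arm touching the melter or motor.

**Disagreement:** the wrist and outside cameras differed by about 4 mm on the handle's depth before the grasp. I gripped at a value in between. The hook's position, measured after the lift, settled the remaining error.

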